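# Change over the setting ring in a crowded gauge rack

### The job

The big setting ring is wanted, but it lies boxed in at the middle of the wooden gauge rack between the V-block and the bronze bush: move both of those out to the cork mat first, then take the big ring out and set it flat in the middle of the round metal setting plate. Next lay the small setting ring, which lies loose on the table, flat in the rack's middle place where the big one was. Finally put the V-block and the bush back upright in the rack, each on the side it came from, and leave the gear and the loupe alone.

Things in the scene. Friction and masses are not known exactly. Their poses are not given: they have to be found in the camera images.
- gauge_rack: Fixed light wooden rack: flat base 76 (x) x 172 (y) x 6 mm high, with three places in a row along its y axis, each marked by a grey felt inlay: the middle one at its origin, the end ones at y = +49 and -49 mm. Only the middle place has side walls, at its x ends. Origin: centre of the underside, on the table.
- rack_bay (a point): Centre of the rack's middle place, on the upper face of the base (6 mm above the table); axes as the rack's. Side walls: two wooden blocks at x = -38.5 to -28.5 and +28.5 to +38.5 mm, |y| < 22 mm, top 26 mm above the table, so a ring here can be gripped only along the rack's y direction, once both end places are empty.
- setting_plate: Fixed round aluminium plate: a top disc 76 mm across (foot flange 82 mm), flat top 12 mm above the table with a thin dark circle 56 mm across round its centre. Origin: centre of the underside, on the table.
- side_mat: Fixed flat cork mat, the side area: 120 (x) x 180 (y) x 4 mm thick. Origin: centre of the underside, on the table.
- big_ring: Big plain steel setting ring, loose, 50 mm outside diameter, 16 mm high, lying flat in the rack's middle place (its underside 6 mm above the table). Origin: centre of its underside; z up the ring axis.
- small_ring: Small plain steel setting ring, loose, 38 mm outside diameter, 12 mm high, lying flat on the bare table. Origin: centre of its underside; z up the ring axis.
- vee_block: Ground steel V-block, loose, 40 (x) x 42 (y) x 34 mm high, standing in one end place of the rack, V upward. The V runs along its own x; the flat sides to grip are at y = +21 and -21 mm, and they face the rack's +x and -x sides. Origin: centre of its underside.
- bronze_bush: Bronze bush with a flange at the top, loose, 34 mm across the flange, 29 mm high, standing in the other end place of the rack (which end holds which is different each time). Best gripped across the rack's x direction. Origin: centre of its underside; z up.
- spur_gear: Steel spur gear, 49 mm across the teeth, 18 mm high, lying on the table; not part of the job, leave it. Origin: centre of its underside.
- loupe: Black watchmaker's loupe, 33 mm across, 32 mm high, standing on the table; not part of the job, leave it. Origin: centre of its underside.
Not all that is in view belongs to the job. Leave any turquoise look-alike of the side_mat alone.

How it is judged:
By the outcome, as a careful person would: the job done as asked, in the order asked, and still so for the second after the job is handed in, with the robot touching nothing.
It also fails if it takes over 136 s, if anything falls off the work surface, if the arm or the gripper's body presses on something with over 40 N, if the wrist force passes 120 N, or if a joint passes its speed limit or range.

### The arm

A 6-joint arm with a two-finger parallel gripper is mounted at the origin on a cart in front of the work surface, level with it; the furniture and walls round the work are solid. World frame = base frame: x ahead of the robot, y to its left, z up, the work surface at z = 0. Lengths are in mm, angles in rad, forces in N, time in s.
With the tool pointing down it reaches from about 325 to 775 mm from the base axis. Payload 5.5 kg.
Tool frame: the origin (TCP) lies midway between the tips of the shut fingers; the grasp point (between the pads) lies manip.grasp_offset behind it (manip.grasp_offset is the distance from the TCP to the grasp point, in mm); z points along the fingers, y is the direction in which the jaws open and shut (so a half turn about z gives the same grasp; the last joint's range is limited). The gripper opens to 88 mm and grips with 3 to 60 N. Pads are 20 mm wide; open, the fingers measure 115 mm over their backs; the gripper's body (75 mm by 178 mm) begins 61 mm behind the grasp point.
Start: joints at [1.215, 0.091, 1.231, -0, 1.82, -0.057], TCP at [176.628, 573.427, 186.731] pointing down, gripper open.
Joint ranges: [-2.87, 2.87], [-0.86, 2.18], [0.17, 2.46], [-1.51, 4.65], [0.06, 2.69], [-2.65, 2.65]. Speed limits (rad/s): [2.57, 2.57, 3.01, 3.14, 3.14, 3.14].

### API

Orientations are given as [roll, pitch, yaw] about the fixed x, y, z axes, in that order (R = Rz(yaw) Ry(pitch) Rx(roll)).
In Python, from plant import manip gives the robot as it stands.
- The arm moves only by the tool drive_tool, never from a script. Its argument "motion" is one flat list of numbers, 7 for each row, row after row: the shift along the tool's x, y, z in units of 25 mm (1.0 is 25 mm), then the turn, a rotation vector about the tool's x, y, z in units of 6 degrees (1.0 is 6 degrees), then the gripper command: -1 is fully open, 1 is shut, values between are in proportion. In form: [x, y, z, wx, wy, wz, gripper, x, y, z, wx, wy, wz, gripper, ...]. A call has exactly 5 rows; each row is the pose to reach, as a shift and turn from the pose commanded when the call began, along the tool's axes at that moment; what a row does not reach only later rows make up. A row lasts 1/10 s, in which the tool goes at most 50 mm and 8.59 degrees, less where a joint would pass 70% of its speed; a pose out of reach is approached as far as the arm can. A call with a gripper value outside its range is refused whole. The fingers move at their own pace and stop on an object; "squeeze" is the grip in N (left out, the last holds). Time passes only in rows, so rows that repeat a pose let the fingers close, or fill a call up. It gives the time, the measured TCP pose, the force and the opening at its end, in the units of the state.
- manip.observe(): the state, without advancing time (a new reading comes with each control period).
- manip.capture(name): name is "side" or "top" or "wrist"; returns the picture (384x512x3 uint8, red, green, blue); there is no depth.
- manip.get_calibration(name): a dict with "camera_matrix" (3x3 intrinsics, pixels), "distortion" ([k1, k2, p1, p2, k3] as OpenCV has them; the pictures are not rectified), "T" (4x4, takes a point from camera to world coordinates). Camera axes: x right, y down, z forward; pixel columns grow to the right and rows downward; lengths in mm; the calibration is good to about 2 mm. A picture is of the moment at which its call begins: read the wrist's pose just before it. get_calibration takes no time and is no camera call; for the wrist camera it gives the pose at the moment of the call.
- manip.close_job(): hands the job in, once; it reports no verdict.
The state is a dict: "time": time; "joints": joint angles; "qvel": joint speeds; "joint_efforts": joint torques, N m; "eef_pos": TCP position; "ee_rot": TCP orientation; "wrist_force": force on the tool from outside, world axes, zero at the start; "wrist_torque": the same for the moment, N m; "width": finger opening in mm.
Only numpy, scipy, OpenCV 4.12 (cv2) and the standard library are available. Lean on these libraries where they do the work, as an engineer would, in place of code of your own. Each camera call takes 0.05 s, during which the arm holds its last target.

## Working session

There is one attempt and no reset: what is moved stays moved. The work goes in short steps, Python scripts to look and compute and a tool call to move; the robot and the scene stay as the last step left them, time stands still between calls to the robot, and variables do not carry over. Pictures are saved under pics/ and viewed, and the job is handed in when it is done.

Besides the shell and the picture viewer there is one more tool, called after "Call:" as name(argument=value, ...), one argument or row to a line, values as JSON. drive_tool: Moves the arm, as the interface text tells. Its arguments: {"type":"object","properties":{"motion":{"type":"array"},"squeeze":{"type":"number"}},"required":["motion"]}

```bash
ls; mkdir -p pics; cat > h.py <<'E'
import numpy as np, cv2
from plant import manip
def snap(cam,name):
    c=manip.get_calibration(cam); im=manip.capture(cam); im=np.asarray(im)
    cv2.imwrite(f'pics/{name}.png',im[:,:,::-1]); np.savez(f'pics/{name}.npz',im=im,K=c['camera_matrix'],D=c['distortion'],T=c['T'])
    return im,c
def ray(c,uv,z):
    K=np.array(c['camera_matrix']);D=np.array(c['distortion']);T=np.array(c['T'])
    p=cv2.undistortPoints(np.array(uv,float).reshape(-1,1,2),K,D).reshape(-1,2)
    d=np.c_[p,np.ones(len(p))]@T[:3,:3].T; o=T[:3,3]
    return o+d*((z-o[2])/d[:,2])[:,None]
def load(name):
    f=np.load(f'pics/{name}.npz'); return f['im'],dict(camera_matrix=f['K'],distortion=f['D'],T=f['T'])
def proj(c,P):
    T=np.linalg.inv(c['T']); r=cv2.Rodrigues(T[:3,:3])[0]
    return cv2.projectPoints(np.array(P,float).reshape(-1,1,3),r,T[:3,3],np.array(c['camera_matrix']),np.array(c['distortion']))[0].reshape(-1,2)
E
python3 - <<'E'
from h import *
s=manip.observe()
for k in s: print(k,s[k])
print(manip.grasp_offset)
for c in ['top','side','wrist']:
    im,k=snap(c,c+'0'); print(c,np.round(k['T'],3).tolist(),k['distortion'],np.array(k['camera_matrix']).round(1).tolist())
E
```

```text
pics
time 0.0
joints [ 1.21529046e+00  9.18222354e-02  1.23190599e+00  1.16181920e-06
  1.81978585e+00 -5.66842758e-02]
qvel [ 0.00180003 -0.00161605 -0.00046468  0.0008599   0.00014615 -0.00127889]
joint_efforts [-5.40676574e-04 -4.46469176e+01 -4.06438780e+01  6.97945990e-02
  2.94360181e-02 -2.20082461e-04]
eef_pos [176.49906761 573.06340331 185.61752072]
ee_rot [-3.13967438e+00 -1.09980880e-04  2.84277124e+00]
wrist_force [ 1.53339401 -0.06193728 -0.4514164 ]
wrist_torque [-0.00753447  0.01885846 -0.034276  ]
width 87.86421639791186
18.700000000000003
top [[0.028, -0.997, 0.073, 433.443], [-0.999, -0.025, 0.034, 49.584], [-0.032, -0.073, -0.997, 1010.605], [0.0, 0.0, 0.0, 1.0]] [-0.10194791  0.          0.          0.          0.        ] [[376.8, 0.0, 258.7], [0.0, 376.8, 194.3], [0.0, 0.0, 1.0]]
side [[0.955, -0.182, 0.233, 273.186], [-0.295, -0.581, 0.758, -671.372], [-0.002, -0.793, -0.609, 640.269], [0.0, 0.0, 0.0, 1.0]] [0.02264755 0.         0.         0.         0.        ] [[370.4, 0.0, 253.4], [0.0, 370.4, 194.0], [0.0, 0.0, 1.0]]
wrist [[0.295, 0.916, 0.272, 102.115], [0.956, -0.282, -0.085, 596.371], [-0.001, 0.285, -0.959, 383.551], [0.0, 0.0, 0.0, 1.0]] [-0.04855777  0.          0.          0.          0.        ] [[265.5, 0.0, 254.7], [0.0, 265.5, 194.6], [0.0, 0.0, 1.0]]
```

View pics/top0.png

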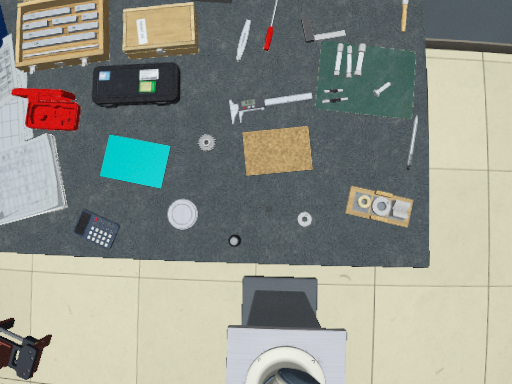

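View pics/side0.png

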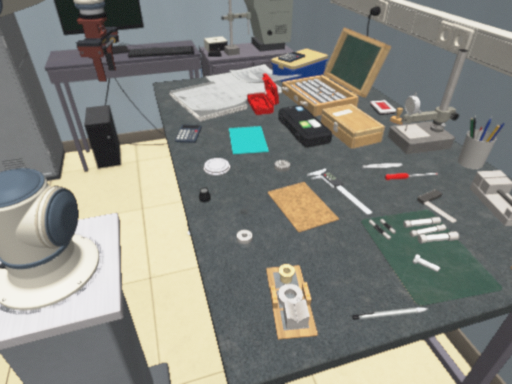

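View pics/wrist0.png

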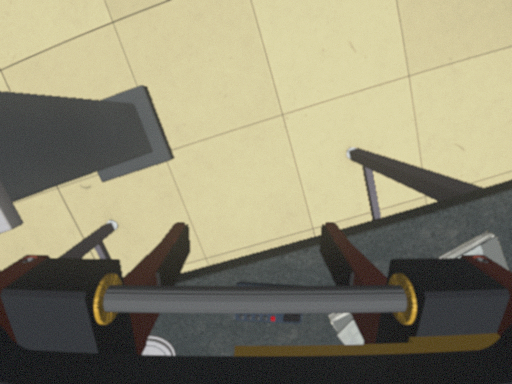

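```bash
python3 - <<'E'
from h import *
im,c=load('top0')
P=dict(bush=(365,201,35),big=(382,206,22),vee=(402,209,40),small=(305,219,12),gear=(207,142,18),loupe=(235,240,32),plate=(182,214,12),mat=(277,150,4))
for k,(u,v,z) in P.items(): print(k,ray(c,[(u,v)],z).round(0)[0])
cv2.imwrite('pics/t0a.png',cv2.resize(im[120:260,160:430,::-1],None,fx=2.9,fy=2.9,interpolation=cv2.INTER_CUBIC))
im,c=load('side0')
cv2.imwrite('pics/s0a.png',cv2.resize(im[140:350,180:350,::-1],None,fx=2.8,fy=2.8,interpolation=cv2.INTER_CUBIC))
E
```

```text
bush [ 494. -193.   35.]
big [ 483. -241.   22.]
vee [ 475. -289.   40.]
small [444. -40.  12.]
gear [643. 227.  18.]
loupe [384. 141.  32.]
plate [448. 288.  12.]
mat [628.  38.   4.]
```

View pics/t0a.png

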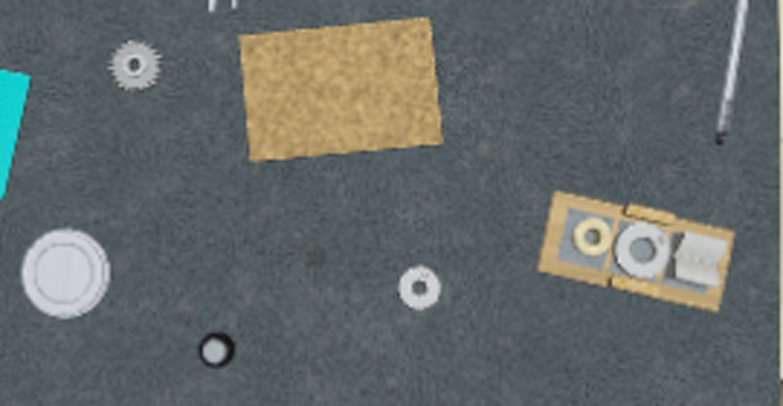

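View pics/s0a.png

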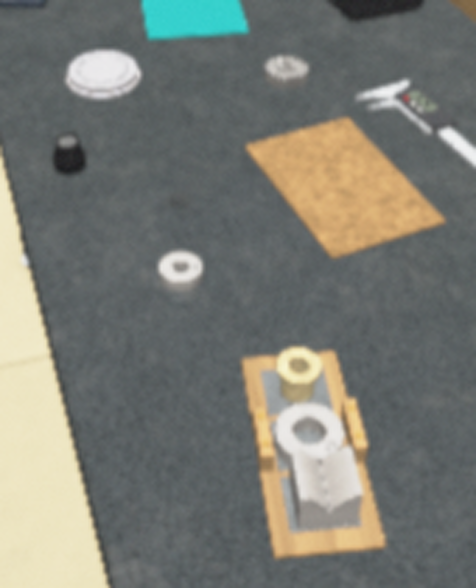

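```bash
cat >> h.py <<'E'
from scipy.spatial.transform import Rotation as Ro
def go(x,y,z,yaw,base=None):
    s=manip.observe(); p=np.array(s['eef_pos']); R=Ro.from_euler('xyz',s['ee_rot'])
    Rt=Ro.from_euler('xyz',[np.pi,0,yaw])
    d=R.inv().apply(np.array([x,y,z])-p)/25; w=(R.inv()*Rt).as_rotvec(degrees=True)/6
    print('t',round(s['time'],2),'p',p.round(1),'rpy',np.round(s['ee_rot'],3),'w',round(s['width'],1),'F',np.round(s['wrist_force'],1))
    print('SHIFT',d.round(2),'TURN',w.round(2),'dist',round(np.linalg.norm(d)*25))
E
python3 -c "
from h import *
go(448,240,200,1.38)"
```

```text
t 0.15 p [176.5 573.2 185.9] rpy [-3.14  -0.     2.843] w 87.5 F [ 0.  -0.9  0. ]
SHIFT [-14.3   -9.54  -0.55] TURN [-1.000e-02  1.000e-02  1.397e+01] dist 430
```

Call:
drive_tool(
  motion=[-14.3,-9.5,-0.6,0,0,14,-1,-14.3,-9.5,-0.6,0,0,14,-1,-14.3,-9.5,-0.6,0,0,14,-1,-14.3,-9.5,-0.6,0,0,14,-1,-14.3,-9.5,-0.6,0,0,14,-1],
)

```text
time: 0.65
eef_pos: [335.6, 378.3, 195.3]
ee_rot: [-3.141, 0.0, 2.087]
wrist_force: [0.4, 0.6, 0.0]
width: 88.1
```

```bash
python3 -c "
from h import *
go(448,240,200,1.38)"
```

```text
t 0.65 p [335.6 378.3 195.3] rpy [-3.141  0.     2.087] w 88.1 F [0.4 0.6 0. ]
SHIFT [-7.03  1.18 -0.19] TURN [-0.    0.    6.75] dist 178
```

Call:
drive_tool(
  motion=[-7,1.2,-0.2,0,0,6.7,-1,-7,1.2,-0.2,0,0,6.7,-1,-7,1.2,-0.2,0,0,6.7,-1,-7,1.2,-0.2,0,0,6.7,-1,-7,1.2,-0.2,0,0,6.7,-1],
)

```text
time: 1.15
eef_pos: [450.0, 240.1, 199.9]
ee_rot: [3.142, 0.001, 1.38]
wrist_force: [0.5, -0.4, -0.3]
width: 88.0
```

```bash
python3 -c "
from h import *
snap('wrist','w1')
go(490,-260,215,1.38)"
```

```text
t 1.2 p [449.1 241.5 200. ] rpy [-3.141e+00  1.000e-03  1.378e+00] w 87.6 F [0.  0.7 0.1]
SHIFT [-19.38   5.45  -0.59] TURN [-0.01  0.01 -0.02] dist 503
```

View pics/w1.png

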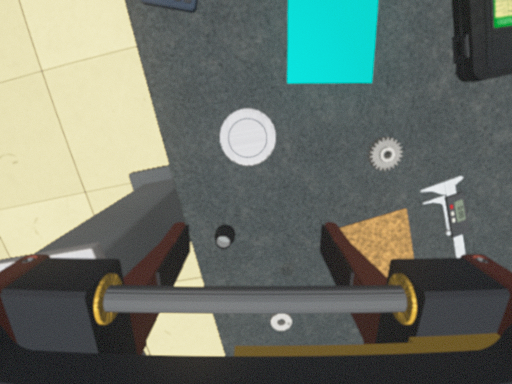

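Call:
drive_tool(
  motion=[-12.8,3.6,-0.6,0,0,0,-1,-12.8,3.6,-0.6,0,0,0,-1,-12.8,3.6,-0.6,0,0,0,-1,-12.8,3.6,-0.6,0,0,0,-1,-12.8,3.6,-0.6,0,0,0,-1],
)

```text
time: 1.7
eef_pos: [471.3, -6.6, 211.8]
ee_rot: [3.141, -0.0, 1.395]
wrist_force: [0.8, -0.1, -0.2]
width: 88.1
```

```bash
python3 -c "
from h import *
snap('wrist','w2')
go(490,-270,215,1.38)
im,c=load('w1')
print(ray(c,[(248,137)],12), ray(c,[(281,322)],12))
"
```

```text
t 1.75 p [471.7 -13.9 211.8] rpy [3.141 0.005 1.387] w 87.7 F [ 0.6 -3.8  0.6]
SHIFT [-9.94  2.59 -0.08] TURN [0.01 0.04 0.07] dist 257
[[450.44878181 290.55087897  12.        ]] [[444.77698785 -38.09530853  12.        ]]
```

Call:
drive_tool(
  motion=[-9.9,2.6,0,0,0,0,-1,-9.9,2.6,0,0,0,0,-1,-9.9,2.6,0,0,0,0,-1,-9.9,2.6,0,0,0,0,-1,-9.9,2.6,0,0,0,0,-1],
)

```text
time: 2.25
eef_pos: [491.0, -255.8, 211.6]
ee_rot: [3.142, -0.0, 1.394]
wrist_force: [1.6, -0.4, 0.0]
width: 87.7
```

```bash
python3 -c "
from h import *
im,c=snap('wrist','w3')
go(490,-270,215,1.38)
cv2.imwrite('pics/w3a.png',cv2.resize(im[0:260,100:420,::-1],None,fx=2.3,fy=2.3,interpolation=cv2.INTER_CUBIC))
"
```

```text
t 2.3 p [ 490.1 -262.6  209.7] rpy [-3.140e+00  3.000e-03  1.388e+00] w 87.8 F [-5.1 -1.6 -2.2]
SHIFT [-0.29  0.05 -0.21] TURN [-0.02  0.03  0.08] dist 9
```

View pics/w3a.png

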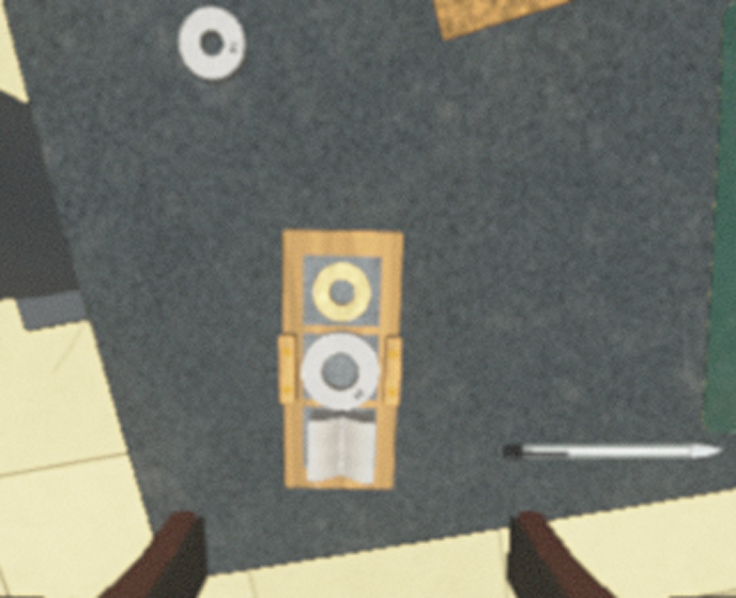

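View pics/w2.png

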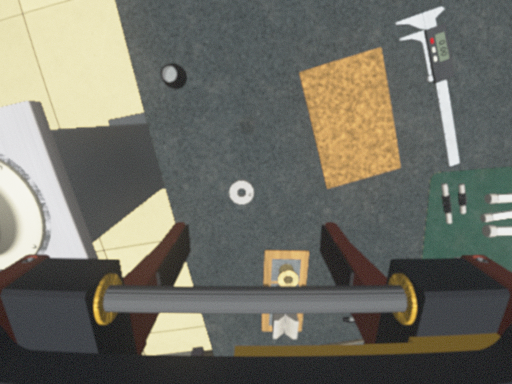

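```bash
cat >> h.py <<'E'
def woodrect(im,c,z=6):
    h=cv2.cvtColor(im,cv2.COLOR_RGB2HSV)
    m=cv2.inRange(h,(8,70,110),(28,255,255))
    return m
def blob(im,lo,hi,roi,minA=20):
    h=cv2.cvtColor(im,cv2.COLOR_RGB2HSV); m=cv2.inRange(h,lo,hi)
    k=np.zeros_like(m); x0,y0,x1,y1=roi; k[y0:y1,x0:x1]=m[y0:y1,x0:x1]
    cs,_=cv2.findContours(k,cv2.RETR_EXTERNAL,cv2.CHAIN_APPROX_NONE)
    cs=[q for q in cs if cv2.contourArea(q)>minA]; cs.sort(key=cv2.contourArea); return cs[::-1]
E
python3 - <<'E'
from h import *
im,c=load('w3')
co=np.array([(283,231),(403,233),(393,489),(286,488)])/2.3+[100-.3,-.3]
R=ray(c,co,6); print(R.round(1))
print('ctr',R.mean(0), 'edges',[np.linalg.norm(R[i]-R[(i+1)%4]).round(1) for i in range(4)])
d=R[0]+R[1]-R[2]-R[3]; print('yaw',np.degrees(np.arctan2(-d[0],d[1])))
# blobs: low saturation bright = ring
h=cv2.cvtColor(im,cv2.COLOR_RGB2HSV)
for nm,lo,hi,roi,z in [('small',(0,0,150),(180,40,255),(170,0,215,45),12),('wood',(8,60,100),(28,255,255),(215,90,285,225),6),('bush',(20,60,150),(35,200,255),(230,110,268,143),35),('bigvee',(0,0,165),(180,40,255),(225,140,270,215),22)]:
    for q in blob(im,lo,hi,roi)[:2]:
        e=cv2.minAreaRect(q); (u,v),r=cv2.minEnclosingCircle(q)
        M=cv2.moments(q); 
        print(nm,cv2.contourArea(q),np.round(e[0],1),np.round(e[1],1),ray(c,[e[0]],z).round(1),'circ',ray(c,[(u,v),(u+r,v)],z).round(1).tolist())
for k in ['w1','w2']:
    im2,c2=load(k)
    roi={'w1':(215,100,285,175),'w2':(225,175,260,212)}[k]
    for q in blob(im2,(0,0,140),(180,40,255),roi)[:1]:
        e=cv2.minAreaRect(q);print(k,np.round(e,1) if 0 else e,ray(c2,[e[0]],12).round(1))
E
```

```text
[[ 463.9 -148.3    6. ]
 [ 537.8 -162.8    6. ]
 [ 504.3 -330.2    6. ]
 [ 430.4 -316.2    6. ]]
ctr [ 484.10394327 -239.3556898     6.        ] edges [np.float64(75.3), np.float64(170.7), np.float64(75.2), np.float64(171.2)]
yaw -11.306477429604602
small 667.5 [192.  18.] [30. 28.] [[445.5 -38.2  12. ]] circ [[444.9, -38.1, 12.0], [465.4, -42.1, 12.0]]
wood 5701.5 [247.  155.8] [ 54.4 113.1] [[ 483.6 -233.7    6. ]] circ [[484.3, -233.1, 6.0], [575.7, -249.4, 6.0]]
bush 454.0 [248.1 126.8] [24.1 24.6] [[ 493.9 -190.8   35. ]] circ [[493.8, -190.4, 35.0], [510.9, -193.5, 35.0]]
bigvee 885.5 [247.5 160.8] [33.2 33.6] [[ 483.8 -238.9   22. ]] circ [[483.6, -239.9, 22.0], [510.7, -244.7, 22.0]]
bigvee 710.5 [247.  195.5] [27. 30.] [[ 473.3 -291.    22. ]] circ [[472.6, -291.5, 22.0], [501.8, -296.7, 22.0]]
w1 ((247.0, 136.5), (57.0, 56.0), 90.0) [[449.2 291.5  12. ]]
w2 ((241.0, 192.0), (24.0, 24.0), 90.0) [[444.7 -37.5  12. ]]
```

```bash
python3 - <<'E'
from h import *
im,c=load('w3')
for z,q in [(40,[(307,418),(374,418),(374,482),(307,482)])]:
    P=ray(c,np.array(q)/2.3+[99.7,-.3],z); print(P.round(1),P.mean(0))
im,c=load('w2')
q=blob(im,(8,60,60),(28,255,255),(290,40,410,195))[0]; r=cv2.boxPoints(cv2.minAreaRect(q)); R=ray(c,r,4); print('mat',R.round(0).tolist(),R.mean(0),[np.linalg.norm(R[i]-R[i-1]).round() for i in range(4)])
go(474.5,-287.4,50,1.374)
E
```

```text
[[ 459.2 -261.7   40. ]
 [ 500.2 -269.    40. ]
 [ 493.1 -310.6   40. ]
 [ 450.8 -303.    40. ]] [ 475.7980914  -286.06156551   40.        ]
mat [[556.0, 127.0, 4.0], [677.0, 135.0, 4.0], [714.0, -49.0, 4.0], [578.0, -58.0, 4.0]] [630.99433997  38.57205474   4.        ] [np.float64(187.0), np.float64(121.0), np.float64(187.0), np.float64(137.0)]
t 2.3 p [ 490.1 -262.6  209.7] rpy [-3.140e+00  3.000e-03  1.388e+00] w 87.8 F [-5.1 -1.6 -2.2]
SHIFT [-1.07 -0.42  6.39] TURN [-0.02  0.03  0.14] dist 162
```

Call:
drive_tool(
  motion=[-0.8,-0.4,2,0,0,0.1,-1,-0.8,-0.4,4,0,0,0.1,-1,-0.8,-0.4,5.6,0,0,0.1,-1,-0.8,-0.4,6.2,0,0,0.1,-1,-0.8,-0.4,6.2,0,0,0.1,-1],
)

```text
time: 2.8
eef_pos: [476.3, -270.8, 54.2]
ee_rot: [-3.137, -0.002, 1.382]
wrist_force: [-0.0, 0.3, 1.6]
width: 87.5
```

```bash
python3 -c "
from h import *
go(475,-287,11,1.374)"
```

```text
t 2.8 p [ 476.3 -270.8   54.2] rpy [-3.137e+00 -2.000e-03  1.382e+00] w 87.5 F [-0.   0.3  1.6]
SHIFT [-0.65  0.08  1.73] TURN [-0.05 -0.02  0.08] dist 46
```

Call:
drive_tool(
  motion=[-0.65,0.1,0,0,0,0.1,-1,-0.65,0.1,0.8,0,0,0.1,-1,-0.65,0.1,1.4,0,0,0.1,-1,-0.65,0.1,1.65,0,0,0.1,-1,-0.65,0.1,1.65,0,0,0.1,-1],
)

```text
time: 3.3
eef_pos: [476.8, -289.0, 15.3]
ee_rot: [-3.141, -0.0, 1.37]
wrist_force: [-0.6, 0.3, -0.3]
width: 88.0
```

```bash
python3 -c "
from h import *
go(475,-287,11,1.374)"
```

```text
t 3.3 p [ 476.8 -289.    15.3] rpy [-3.141 -0.     1.37 ] w 88.0 F [-0.6  0.3 -0.3]
SHIFT [ 0.06 -0.08  0.17] TURN [-0.01 -0.   -0.04] dist 5
```

Call:
drive_tool(
  motion=[0.06,-0.06,0.15,0,0,0,-0.5,0.06,-0.06,0.15,0,0,0,0.2,0.06,-0.06,0.15,0,0,0,0.4,0.06,-0.06,0.15,0,0,0,0.6,0.06,-0.06,0.15,0,0,0,1],
  squeeze=35,
)

```text
time: 3.8
eef_pos: [475.9, -287.2, 12.1]
ee_rot: [3.141, 0.0, 1.37]
wrist_force: [0.1, 0.5, 0.9]
width: 51.3
```

```bash
python3 -c "
from h import *
go(475,-287,11,1.374)"
```

```text
t 3.8 p [ 475.9 -287.2   12.1] rpy [3.141 0.    1.37 ] w 51.3 F [0.1 0.5 0.9]
SHIFT [ 0.   -0.04  0.04] TURN [ 0.01  0.   -0.04] dist 1
```

Call:
drive_tool(
  motion=[0,0,0,0,0,0,1,0,0,0,0,0,0,1,0,0,0,0,0,0,1,0,0,-0.4,0,0,0,1,0,0,-1.2,0,0,0,1],
)

```text
time: 4.3
eef_pos: [474.7, -286.4, 40.7]
ee_rot: [-3.138, -0.001, 1.37]
wrist_force: [0.5, -0.1, -0.2]
width: 11.4
```

```bash
python3 -c "
from h import *
go(612,-2,90,1.374)"
```

```text
t 4.3 p [ 474.7 -286.4   40.7] rpy [-3.138e+00 -1.000e-03  1.370e+00] w 11.4 F [ 0.5 -0.1 -0.2]
SHIFT [12.25  3.11 -1.96] TURN [-0.03 -0.01 -0.04] dist 320
```

```bash
python3 -c "
from h import *
im,c=snap('wrist','w4')
print(manip.observe()['width'])
im2,c=snap('top','t4')
im3,c=snap('side','s4')
cv2.imwrite('pics/ts4.png',np.hstack([cv2.resize(im2[150:260,320:430,::-1],(390,390)),cv2.resize(im3[220:350,220:350,::-1],(390,390))]))
"
```

```text
7.6146233986126255
```

View pics/w4.png

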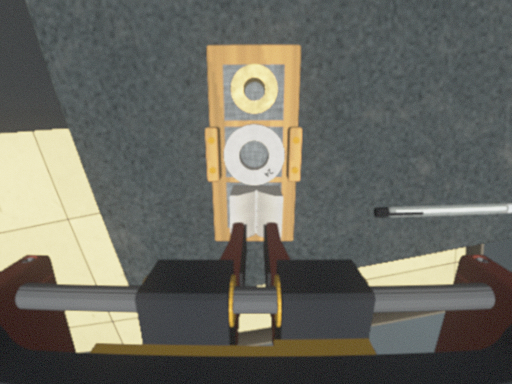

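View pics/ts4.png

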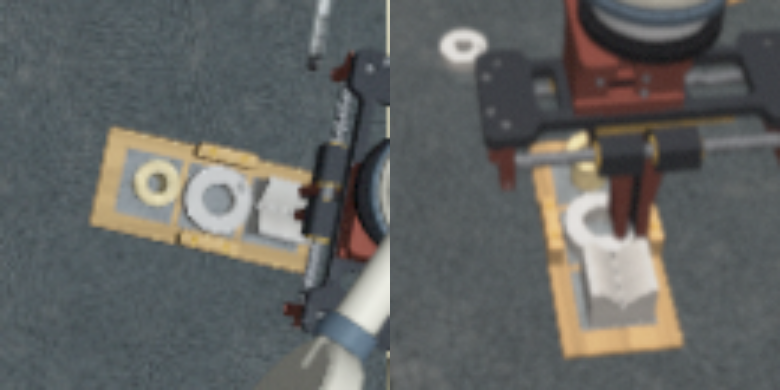

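```bash
python3 -c "
from h import *
im,c=load('w4')
s=manip.observe(); print(s['eef_pos'],s['time'])
print('proj tcp',proj(c,[s['eef_pos']]))
print('big',ray(c,[(254,154)],22),'vee top',ray(c,[(256,210)],40), 'bush',ray(c,[(254,88)],35))
print('rack',ray(c,[(207,45),(299,45),(293,241),(215,241)],6).round(1))
T=np.array(c['T']);R=Ro.from_euler('xyz',s['ee_rot']).as_matrix()
print('cam in tool',R.T@(T[:3,3]-s['eef_pos']))
for k in ['w1','w3']: print(k, np.load('pics/%s.npz'%k)['T'][:3,3])
cv2.imwrite('pics/w4a.png',cv2.resize(im[150:270,180:340,::-1],None,fx=4.5,fy=4.5,interpolation=cv2.INTER_CUBIC))
"
```

```text
[ 476.88831215 -287.92099952   43.8835798 ] 4.45
proj tcp [[257.50384968 220.82185176]]
big [[ 484.01015236 -238.78055685   22.        ]] vee top [[ 477.25341874 -280.18656278   40.        ]] bush [[ 493.94329085 -190.43971826   35.        ]]
rack [[ 464.3 -148.1    6. ]
 [ 536.  -162.8    6. ]
 [ 503.6 -330.3    6. ]
 [ 429.9 -315.4    6. ]]
cam in tool [  78.36748338   -1.08681732 -194.88723394]
w1 [464.74863345 316.92948997 397.65208912]
w3 [ 504.64957164 -179.14200302  409.45311246]
```

View pics/w4a.png

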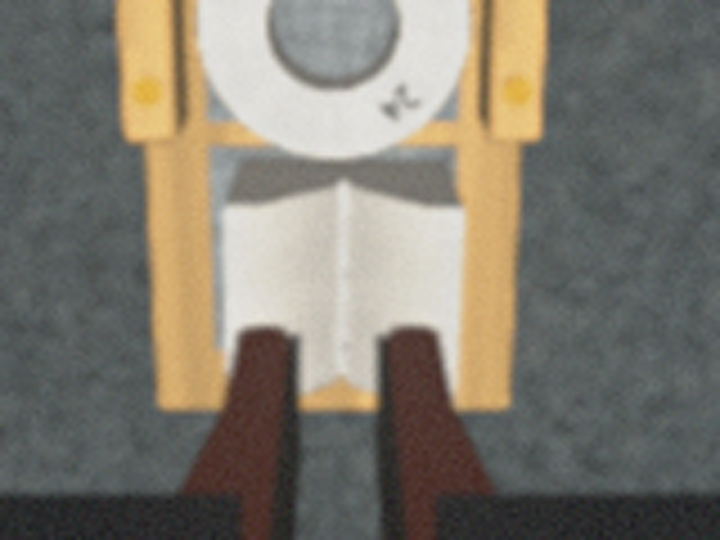

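```bash
python3 -c "
from h import *
im,c=load('s4')
for z in (44,60,74,80): print(z,proj(c,[(476.9,-288,z)]))
print([a for a in dir(manip) if a[0]!='_'])
cv2.imwrite('pics/s4a.png',cv2.resize(im[240:340,240:360,::-1],None,fx=6,fy=6,interpolation=cv2.INTER_CUBIC))
"
```

```text
44 [[297.28848547 306.65998389]]
60 [[297.87819193 301.41762973]]
74 [[298.40815647 296.71022415]]
80 [[298.63940948 294.65726493]]
['IKError', 'capture', 'close_job', 'get_calibration', 'grasp_offset', 'observe']
```

View pics/s4a.png

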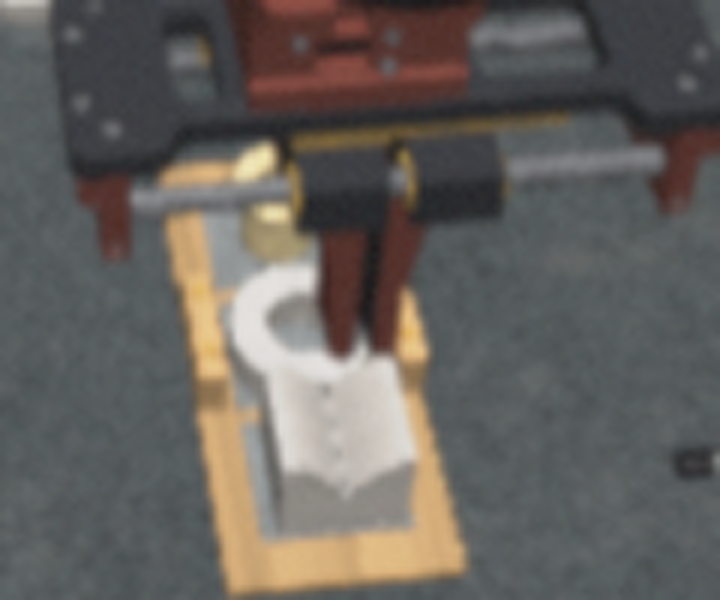

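Call:
drive_tool(
  motion=[0,0,0,0,0,0,-1,0,0,0,0,0,0,-1,0,0,0,0,0,0,-1,0,0,0,0,0,0,-1,0,0,0,0,0,0,-1],
)

```text
time: 4.95
eef_pos: [475.6, -287.0, 41.4]
ee_rot: [-3.141, -0.0, 1.37]
wrist_force: [0.4, 0.3, -0.5]
width: 37.5
```

```bash
python3 -c "
from h import *
go(475,-287,-5,1.374)"
```

```text
t 4.95 p [ 475.6 -287.    41.4] rpy [-3.141 -0.     1.37 ] w 37.5 F [ 0.4  0.3 -0.5]
SHIFT [-0.   -0.02  1.85] TURN [-0.01 -0.   -0.04] dist 46
```

Call:
drive_tool(
  motion=[0,0,0,0,0,0,-1,0,0,0,0,0,0,-1,0,0,0,0,0,0,-1,0,0,0,0,0,0,-1,0,0,0.6,0,0,0,-1],
)

```text
time: 5.45
eef_pos: [477.2, -288.1, 28.7]
ee_rot: [3.137, 0.002, 1.37]
wrist_force: [-0.4, -0.6, 0.1]
width: 77.0
```

Call:
drive_tool(
  motion=[0,0,0.4,0,0,0,-1,0,0,0.8,0,0,0,-1,0,0,1.1,0,0,0,-1,0,0,1.1,0,0,0,-1,0,0,1.1,0,0,0,-1],
)

```text
time: 5.95
eef_pos: [475.6, -287.1, -1.0]
ee_rot: [-3.141, -0.0, 1.37]
wrist_force: [-0.7, 0.3, 0.0]
width: 87.7
```

```bash
python3 -c "
from h import *
im,c=snap('wrist','w5')
im2,c2=snap('side','s5')
go(475,-287,-5,1.374)
cv2.imwrite('pics/ws5.png',np.hstack([cv2.resize(im[100:260,150:350,::-1],(400,320)),cv2.resize(im2[240:340,240:360,::-1],(384,320))]))
"
```

```text
t 6.05 p [ 4.761e+02 -2.874e+02 -1.000e-01] rpy [3.141 0.    1.37 ] w 87.8 F [ 0.1 -1.   0.1]
SHIFT [ 0.01 -0.05  0.19] TURN [ 0.01  0.   -0.04] dist 5
```

View pics/ws5.png

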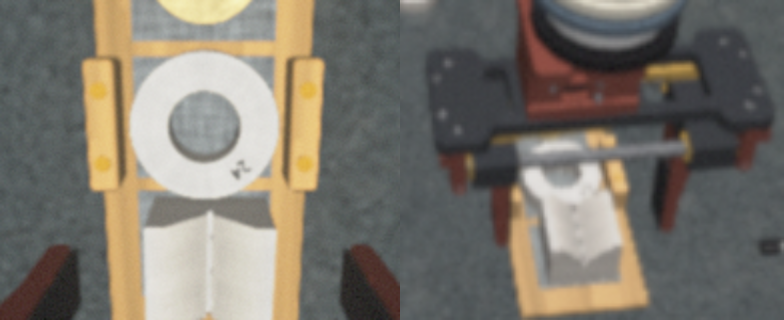

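```bash
python3 -c "
from h import *
im,c=load('s5')
for s in (1,-1):
  for z in (0,10,20,30,40):
    p=np.array([476,-287.4,z])+s*50*np.array([.98,-.197,0])+np.array([-.197,-.98,0])*10
    print(s,z,proj(c,[p]).round(1))
cv2.imwrite('pics/s5a.png',cv2.resize(im[270:330,255:345,::-1],None,fx=8,fy=8,interpolation=cv2.INTER_CUBIC))
"
```

```text
1 0 [[321.5 322.5]]
1 10 [[322.  319.4]]
1 20 [[322.6 316.4]]
1 30 [[323.2 313.2]]
1 40 [[323.8 310. ]]
-1 0 [[270.6 327.1]]
-1 10 [[270.8 324.1]]
-1 20 [[270.9 321. ]]
-1 30 [[271.  317.9]]
-1 40 [[271.2 314.7]]
```

View pics/s5a.png

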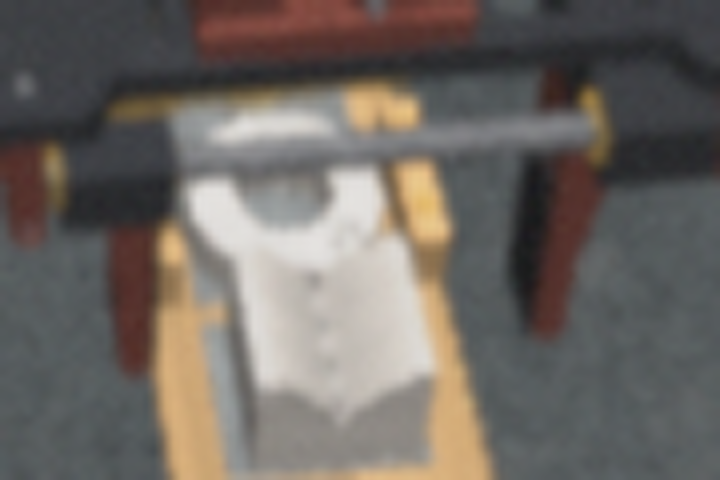

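Call:
drive_tool(
  motion=[0,0,0.3,0,0,0,-1,0,0,0.55,0,0,0,-1,0,0,0.7,0,0,0,-0.3,0,0,0.7,0,0,0,0.2,0,0,0.7,0,0,0,0.3],
)

```text
time: 6.55
eef_pos: [475.7, -287.1, -18.4]
ee_rot: [-3.141, -0.0, 1.37]
wrist_force: [0.5, 0.7, -0.3]
width: 67.2
```

Call:
drive_tool(
  motion=[0,0,0,0,0,0,0.4,0,0,0,0,0,0,1,0,0,0,0,0,0,1,0,0,0,0,0,0,1,0,0,0,0,0,0,1],
)

```text
time: 7.05
eef_pos: [475.8, -287.2, -18.0]
ee_rot: [3.141, 0.0, 1.37]
wrist_force: [-1.1, -0.2, 2.1]
width: 41.6
```

Call:
drive_tool(
  motion=[0,0,-0.2,0,0,0,1,0,0,-0.8,0,0,0,1,0,0,-1.8,0,0,0,1,0,0,-2.8,0,0,0,1,0,0,-3.2,0,0,0,1],
)

```text
time: 7.55
eef_pos: [476.9, -287.9, 65.5]
ee_rot: [3.137, 0.002, 1.37]
wrist_force: [0.0, 0.1, -4.1]
width: 41.6
```

```bash
python3 -c "
from h import *
im,c=load('top0')
q=blob(im,(8,60,60),(28,255,255),(235,115,325,190))[0]; r=cv2.boxPoints(cv2.minAreaRect(q)); R=ray(c,r,4); print('mat',R.round(0).tolist(),R.mean(0),[np.linalg.norm(R[i]-R[i-1]).round() for i in range(4)])
go(622,-5,60,1.374)"
```

```text
mat [[677.0, 135.0, 4.0], [698.0, -45.0, 4.0], [578.0, -58.0, 4.0], [557.0, 120.0, 4.0]] [627.49156326  38.17750694   4.        ] [np.float64(121.0), np.float64(182.0), np.float64(121.0), np.float64(179.0)]
t 7.55 p [ 476.9 -287.9   65.5] rpy [3.137e+00 2.000e-03 1.370e+00] w 41.6 F [ 0.   0.1 -4.1]
SHIFT [12.25  3.43  0.21] TURN [ 0.04  0.02 -0.04] dist 318
```

Call:
drive_tool(
  motion=[1,0.3,0,0,0,0,1,2.5,0.8,0,0,0,0,1,4.2,1.3,0,0,0,0,1,5.9,1.8,0,0,0,0,1,7.6,2.35,0,0,0,0,1],
)

```text
time: 8.05
eef_pos: [571.4, -111.1, 61.5]
ee_rot: [-3.141, -0.0, 1.37]
wrist_force: [0.3, -0.4, -4.1]
width: 41.8
```

Call:
drive_tool(
  motion=[1.7,0.5,0,0,0,0,1,3.2,1,0,0,0,0,1,4.2,1.3,0,0,0,0,1,4.75,1.45,0,0,0,0,1,4.75,1.45,0,0,0,0,1],
)

```text
time: 8.55
eef_pos: [630.4, -2.0, 61.1]
ee_rot: [-3.14, -0.0, 1.372]
wrist_force: [-0.0, -0.8, -3.7]
width: 41.9
```

```bash
python3 -c "
from h import *
go(632,-4,-19.5,1.374)"
```

```text
t 8.55 p [630.4  -2.   61.1] rpy [-3.14  -0.     1.372] w 41.9 F [-0.  -0.8 -3.7]
SHIFT [-0.07  0.08  3.22] TURN [-0.01 -0.   -0.01] dist 81
```

Call:
drive_tool(
  motion=[0,0,0.9,0,0,0,1,0,0,2,0,0,0,1,0,0,2.8,0,0,0,1,0,0,3.1,0,0,0,1,0,0,3.2,0,0,0,1],
)

```text
time: 9.05
eef_pos: [629.3, -4.8, -19.3]
ee_rot: [-3.139, 0.001, 1.369]
wrist_force: [-1.0, -0.4, -4.1]
width: 42.2
```

Call:
drive_tool(
  motion=[0,0,0.04,0,0,0,1,0,0,0.04,0,0,0,1,0,0,0.04,0,0,0,0.4,0,0,0.04,0,0,0,0,0,0,0.04,0,0,0,-0.3],
)

```text
time: 9.55
eef_pos: [631.4, -3.5, -17.6]
ee_rot: [3.139, -0.0, 1.37]
wrist_force: [0.3, -0.1, 0.2]
width: 48.9
```

Call:
drive_tool(
  motion=[0,0,0,0,0,0,-0.6,0,0,-0.6,0,0,0,-0.6,0,0,-1.8,0,0,0,-0.6,0,0,-3.2,0,0,0,-0.6,0,0,-3.4,0,0,0,-0.6],
)

```text
time: 10.05
eef_pos: [633.4, -3.6, 73.2]
ee_rot: [3.132, -0.001, 1.37]
wrist_force: [0.7, 0.3, -0.1]
width: 70.7
```

```bash
python3 -c "
from h import *
im,c=snap('top','t6')
cv2.imwrite('pics/t6a.png',cv2.resize(im[110:250,220:430,::-1],None,fx=3.6,fy=3.6,interpolation=cv2.INTER_CUBIC))
go(493.8,-190.8,60,1.374)"
```

```text
t 10.1 p [632.9  -3.6  71.7] rpy [ 3.133e+00 -1.000e-03  1.370e+00] w 70.1 F [ 0.2 -0.3  0.4]
SHIFT [-8.45 -3.97  0.42] TURN [ 0.08 -0.01 -0.04] dist 234
```

View pics/t6a.png

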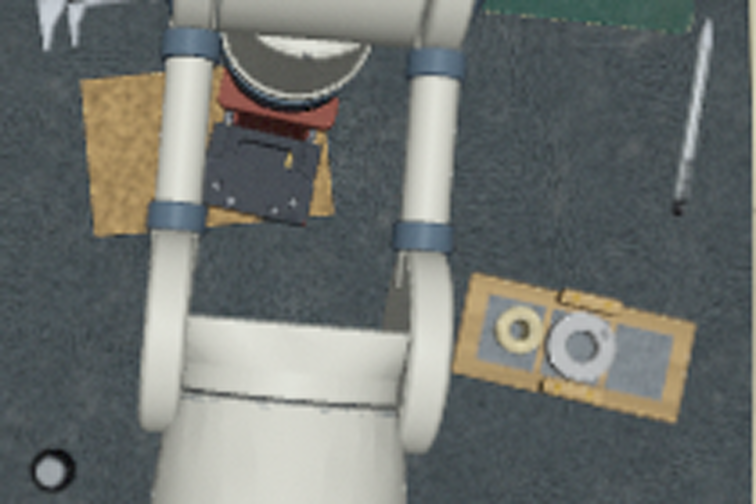

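Call:
drive_tool(
  motion=[-1.6,-0.75,0,0,0,0,-0.6,-3.4,-1.6,0,0,0,0,-0.6,-5.2,-2.4,0.2,0,0,0,-0.6,-7,-3.25,0.4,0,0,0,-0.6,-8.4,-4,0.4,0,0,0,-0.6],
)

```text
time: 10.6
eef_pos: [488.0, -190.8, 54.1]
ee_rot: [-3.139, -0.0, 1.369]
wrist_force: [0.7, -0.7, 0.2]
width: 70.3
```

Call:
drive_tool(
  motion=[0,0,0.4,0,0,0,-0.6,0,0,1,0,0,0,-0.6,0,0,1.4,0,0,0,-0.6,0,0,1.4,0,0,0,-0.6,0,0,1.4,0,0,0,-0.6],
)

```text
time: 11.1
eef_pos: [490.7, -188.2, 19.9]
ee_rot: [-3.14, -0.0, 1.372]
wrist_force: [0.7, -0.5, 0.6]
width: 70.3
```

```bash
python3 -c "
from h import *
go(493.8,-190.8,-18,1.374)"
```

```text
t 11.1 p [ 490.7 -188.2   19.9] rpy [-3.14  -0.     1.372] w 70.3 F [ 0.7 -0.5  0.6]
SHIFT [-0.08  0.14  1.52] TURN [-0.01 -0.   -0.02] dist 38
```

Call:
drive_tool(
  motion=[-0.08,0.14,0.3,0,0,0,-0.6,-0.08,0.14,0.8,0,0,0,-0.6,-0.08,0.14,1.3,0,0,0,-0.6,-0.08,0.14,1.5,0,0,0,-0.4,-0.08,0.14,1.5,0,0,0,0],
)

```text
time: 11.6
eef_pos: [492.5, -191.6, -18.5]
ee_rot: [-3.139, -0.001, 1.37]
wrist_force: [0.6, -0.0, 0.2]
width: 57.7
```

```bash
python3 -c "
from h import *
go(493.8,-190.8,-18,1.374)"
```

```text
t 11.6 p [ 492.5 -191.6  -18.5] rpy [-3.139e+00 -1.000e-03  1.370e+00] w 57.7 F [ 0.6 -0.   0.2]
SHIFT [ 0.04  0.04 -0.02] TURN [-0.03 -0.01 -0.04] dist 2
```

Call:
drive_tool(
  motion=[0.03,0.03,0,0,0,0,0.2,0.03,0.03,0,0,0,0,0.3,0.03,0.03,0,0,0,0,1,0.03,0.03,0,0,0,0,1,0.03,0.03,0,0,0,0,1],
  squeeze=30,
)

```text
time: 12.1
eef_pos: [494.9, -191.7, -16.1]
ee_rot: [3.14, 0.0, 1.37]
wrist_force: [0.2, -0.8, 3.0]
width: 31.6
```

Call:
drive_tool(
  motion=[0,0,0,0,0,0,1,0,0,-0.2,0,0,0,1,0,0,-1,0,0,0,1,0,0,-2.2,0,0,0,1,0,0,-3.2,0,0,0,1],
)

```text
time: 12.6
eef_pos: [494.1, -191.3, 64.2]
ee_rot: [-3.141, -0.0, 1.37]
wrist_force: [0.7, 0.1, -1.3]
width: 31.4
```

```bash
python3 -c "
from h import *
go(622,81,60,1.374)"
```

```text
t 12.6 p [ 494.1 -191.3   64.2] rpy [-3.141 -0.     1.37 ] w 31.4 F [ 0.7  0.1 -1.3]
SHIFT [11.69  2.84  0.17] TURN [-0.01 -0.   -0.04] dist 301
```

```bash
python3 -c "
from h import *
im,c=snap('wrist','w7')
im2,c2=snap('side','s7')
p=proj(c2,[manip.observe()['eef_pos']])[0].astype(int);print(p)
u,v=p; v-=10
a=im2[v-40:v+40,u-50:u+50,::-1]
cv2.imwrite('pics/ws7.png',np.hstack([cv2.resize(im[150:290,170:345,::-1],(400,320)),cv2.resize(a,(400,320),interpolation=cv2.INTER_CUBIC)]))
"
```

```text
[288 259]
```

View pics/ws7.png

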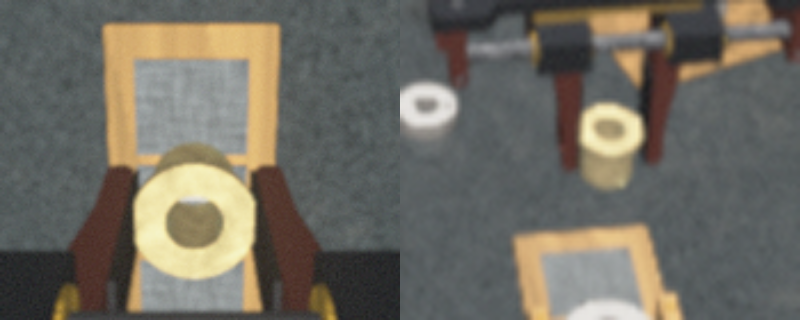

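Call:
drive_tool(
  motion=[1,0.25,0,0,0,0,1,2.5,0.6,0,0,0,0,1,4.2,1.05,0,0,0,0,1,5.9,1.45,0,0,0,0,1,7.6,1.85,0,0,0,0,1],
)

```text
time: 13.2
eef_pos: [577.3, -12.9, 61.3]
ee_rot: [-3.139, 0.0, 1.37]
wrist_force: [-0.2, -1.4, -0.5]
width: 31.6
```

Call:
drive_tool(
  motion=[1.6,0.4,0,0,0,0,1,2.8,0.7,0,0,0,0,1,3.6,0.9,0.2,0,0,0,1,4.1,1,0.6,0,0,0,1,4.1,1,1,0,0,0,1],
)

```text
time: 13.7
eef_pos: [622.0, 82.1, 35.8]
ee_rot: [-3.139, 0.0, 1.372]
wrist_force: [-0.5, -0.0, -1.2]
width: 31.1
```

```bash
python3 -c "
from h import *
go(622,81,-19.5,1.374)"
```

```text
t 13.7 p [622.   82.1  35.8] rpy [-3.139  0.     1.372] w 31.1 F [-0.5 -0.  -1.2]
SHIFT [-0.04  0.01  2.21] TURN [-0.02  0.   -0.02] dist 55
```

Call:
drive_tool(
  motion=[0,0,0.7,0,0,0,1,0,0,1.5,0,0,0,1,0,0,1.9,0,0,0,1,0,0,2.1,0,0,0,1,0,0,2.15,0,0,0,1],
)

```text
time: 14.2
eef_pos: [622.0, 80.3, -16.3]
ee_rot: [-3.14, 0.0, 1.369]
wrist_force: [-0.9, -0.5, -0.3]
width: 31.6
```

```bash
python3 -c "
from h import *
go(622,81,-19.5,1.374)"
```

```text
t 14.2 p [622.   80.3 -16.3] rpy [-3.14   0.     1.369] w 31.6 F [-0.9 -0.5 -0.3]
SHIFT [ 0.03 -0.    0.13] TURN [-0.01  0.   -0.04] dist 3
```

Call:
drive_tool(
  motion=[0,0,0.04,0,0,0,1,0,0,0.1,0,0,0,1,0,0,0.1,0,0,0,0.5,0,0,0.1,0,0,0,0.2,0,0,0.1,0,0,0,-0.2],
)

```text
time: 14.7
eef_pos: [622.9, 81.1, -17.5]
ee_rot: [3.141, -0.0, 1.37]
wrist_force: [-0.5, 0.2, -0.7]
width: 40.1
```

Call:
drive_tool(
  motion=[0,0,0,0,0,0,-0.6,0,0,-0.6,0,0,0,-0.6,0,0,-1.8,0,0,0,-0.8,0,0,-3.2,0,0,0,-0.8,0,0,-3.4,0,0,0,-0.8],
)

```text
time: 15.2
eef_pos: [625.5, 81.3, 74.3]
ee_rot: [3.132, -0.003, 1.37]
wrist_force: [0.3, 0.2, 1.1]
width: 77.8
```

```bash
python3 -c "
from h import *
go(484,-239.3,50,-0.197)"
```

```text
t 15.2 p [625.5  81.3  74.3] rpy [ 3.132e+00 -3.000e-03  1.370e+00] w 77.8 F [0.3 0.2 1.1]
SHIFT [-13.7   -3.     0.91] TURN [ 0.05 -0.09 14.97] dist 351
```

Call:
drive_tool(
  motion=[-13.7,-3,0,0,0,15,-0.8,-13.7,-3,0,0,0,15,-0.8,-13.7,-3,0,0,0,15,-0.8,-13.7,-3,0,0,0,15,-0.8,-13.7,-3,0,0,0,15,-0.8],
)

```text
time: 15.7
eef_pos: [520.5, -149.2, 67.5]
ee_rot: [3.141, -0.0, 0.615]
wrist_force: [1.4, -1.0, -0.1]
width: 79.2
```

```bash
python3 -c "
from h import *
go(484,-239.3,60,-0.197)"
```

```text
t 15.7 p [ 520.5 -149.2   67.5] rpy [ 3.141 -0.     0.615] w 79.2 F [ 1.4 -1.  -0.1]
SHIFT [-3.27  2.1   0.3 ] TURN [ 0.   -0.01  7.75] dist 98
```

Call:
drive_tool(
  motion=[-3.3,2.1,0.3,0,0,7.7,-0.8,-3.3,2.1,0.3,0,0,7.7,-0.8,-3.3,2.1,0.3,0,0,7.7,-0.8,-3.3,2.1,0.3,0,0,7.7,-0.8,-3.3,2.1,0.3,0,0,7.7,-0.8],
)

```text
time: 16.2
eef_pos: [484.5, -239.0, 59.8]
ee_rot: [3.142, -0.0, -0.137]
wrist_force: [-0.0, 0.2, 0.6]
width: 79.3
```

Call:
drive_tool(
  motion=[0,0,0,0,0,0.3,-0.8,0,0,0.3,0,0,0.3,-0.8,0,0,0.8,0,0,0.3,-0.8,0,0,1,0,0,0.3,-0.8,0,0,1,0,0,0.3,-0.8],
)

```text
time: 16.7
eef_pos: [483.8, -237.7, 32.5]
ee_rot: [-3.14, 0.003, -0.161]
wrist_force: [-0.8, 0.5, -0.0]
width: 79.1
```

```bash
python3 -c "
from h import *
im,c=snap('wrist','w8')
print(ray(c,[(255,200)],22))
go(484,-239.3,-21,-0.197)"
```

```text
[[ 495.61915904 -239.66919396   22.        ]]
t 16.75 p [ 484.3 -237.9   33.4] rpy [-3.141e+00  2.000e-03 -1.610e-01] w 79.4 F [0.5 0.4 0.4]
SHIFT [0.   0.06 2.18] TURN [-0.01  0.02  0.35] dist 54
```

View pics/w8.png

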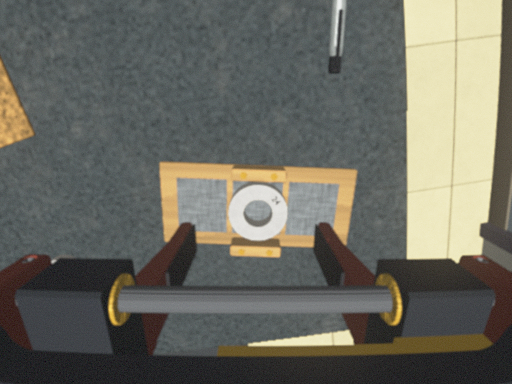

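Call:
drive_tool(
  motion=[0,0.05,0.3,0,0,0.35,-0.8,0,0.05,1.2,0,0,0.35,-0.8,0,0.05,1.8,0,0,0.35,-0.8,0,0.05,2.1,0,0,0.35,-0.8,0,0.05,2.1,0,0,0.35,-0.8],
)

```text
time: 17.25
eef_pos: [483.8, -239.1, -19.4]
ee_rot: [-3.141, 0.002, -0.198]
wrist_force: [-0.2, -0.3, -0.0]
width: 79.2
```

```bash
python3 -c "
from h import *
print(ray(load('w8')[1],[(258,212)],22))
im,c=snap('wrist','w9')
im2,c2=snap('side','s9')
go(484,-239.3,-21,-0.197)
cv2.imwrite('pics/ws9.png',np.hstack([cv2.resize(im[130:290,150:350,::-1],(400,320)),cv2.resize(im2[240:340,240:360,::-1],(384,320))]))
"
```

```text
[[ 484.84744276 -240.46085153   22.        ]]
t 17.35 p [ 484.9 -239.7  -17.5] rpy [ 3.141 -0.    -0.198] w 79.0 F [-0.   0.3  0.4]
SHIFT [-0.04 -0.01  0.14] TURN [ 0.   -0.   -0.01] dist 4
```

View pics/ws9.png

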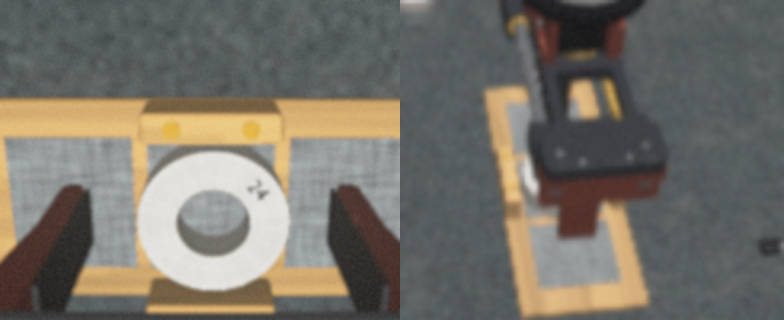

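Call:
drive_tool(
  motion=[0,0,0.06,0,0,0,-0.8,0,0,0.12,0,0,0,-0.5,0,0,0.12,0,0,0,-0.3,0,0,0.12,0,0,0,-0.2,0,0,0.12,0,0,0,-0.2],
)

```text
time: 17.85
eef_pos: [484.7, -239.6, -20.9]
ee_rot: [3.142, -0.0, -0.198]
wrist_force: [0.4, -0.1, -0.3]
width: 53.3
```

Call:
drive_tool(
  motion=[0,0,0,0,0,0,0,0,0,0,0,0,0,1,0,0,0,0,0,0,1,0,0,0,0,0,0,1,0,0,0,0,0,0,1],
  squeeze=30,
)

```text
time: 18.35
eef_pos: [484.7, -239.7, -20.9]
ee_rot: [3.141, -0.0, -0.198]
wrist_force: [-1.1, -1.1, 0.1]
width: 48.7
```

Call:
drive_tool(
  motion=[0,0,-0.2,0,0,0,1,0,0,-0.8,0,0,0,1,0,0,-1.8,0,0,0,1,0,0,-2.8,0,0,0,1,0,0,-3.2,0,0,0,1],
)

```text
time: 18.85
eef_pos: [486.0, -240.2, 62.9]
ee_rot: [3.14, -0.005, -0.198]
wrist_force: [-0.3, -0.6, -1.6]
width: 48.4
```

```bash
python3 -c "
from h import *
go(450,291,60,0.5)"
```

```text
t 18.85 p [ 486.  -240.2   62.9] rpy [ 3.14  -0.005 -0.198] w 48.4 F [-0.3 -0.6 -1.6]
SHIFT [ -5.59 -20.55   0.06] TURN [ 0.03 -0.04 -6.66] dist 532
```

Call:
drive_tool(
  motion=[-0.2,-1,0,0,0,-0.3,1,-0.6,-2.5,0,0,0,-0.8,1,-1.1,-4.2,0,0,0,-1.4,1,-1.6,-5.9,0,0,0,-2,1,-2.05,-7.6,0,0,0,-2.5,1],
)

```text
time: 19.35
eef_pos: [471.0, -41.6, 58.9]
ee_rot: [-3.141, 0.0, 0.066]
wrist_force: [-0.4, 0.1, -3.3]
width: 48.8
```

```bash
python3 -c "
from h import *
go(450,291,60,0.5)"
```

```text
t 19.35 p [471.  -41.6  58.9] rpy [-3.141  0.     0.066] w 48.8 F [-0.4  0.1 -3.3]
SHIFT [  0.04 -13.33  -0.04] TURN [-0.    0.   -4.15] dist 333
```

Call:
drive_tool(
  motion=[0,-1.8,0,0,0,-0.7,1,0,-3.6,0,0,0,-1.3,1,0,-5.4,0,0,0,-1.9,1,0,-7.2,0,0,0,-2.5,1,0,-8.9,0,0,0,-3.1,1],
)

```text
time: 19.85
eef_pos: [456.8, 180.8, 59.0]
ee_rot: [-3.141, -0.0, 0.392]
wrist_force: [0.3, -0.1, -2.0]
width: 48.7
```

```bash
python3 -c "
from h import *
go(450,291,60,0.5)"
```

```text
t 19.85 p [456.8 180.8  59. ] rpy [-3.141 -0.     0.392] w 48.7 F [ 0.3 -0.1 -2. ]
SHIFT [ 1.43 -4.18 -0.04] TURN [-0.   -0.   -1.04] dist 110
```

Call:
drive_tool(
  motion=[-0.3,-1.4,0,0,0,-0.4,1,-0.6,-2.6,0,0,0,-0.8,1,-0.8,-3.5,0,0,0,-1,1,-0.9,-3.9,0,0,0,-1,1,-0.9,-3.9,0,0,0,-1,1],
)

```text
time: 20.35
eef_pos: [399.2, 261.2, 58.9]
ee_rot: [-3.142, 0.0, 0.495]
wrist_force: [-0.0, -0.4, -3.1]
width: 48.4
```

```bash
python3 -c "
from h import *
im,c=snap('wrist','w10')
go(450,291,-5,0.5)"
```

```text
t 20.4 p [399.8 260.4  58.9] rpy [3.141 0.    0.494] w 48.4 F [ 0.5 -0.6 -2.5]
SHIFT [ 2.35 -0.13  2.56] TURN [ 0.01  0.   -0.06] dist 87
```

View pics/w10.png

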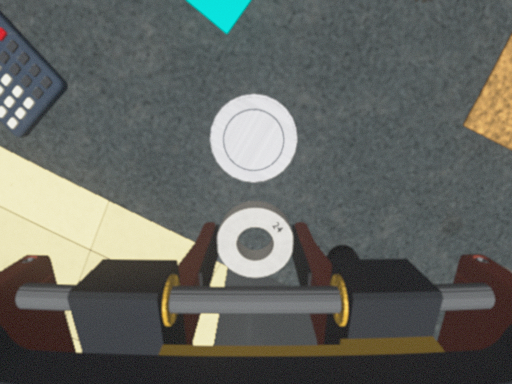

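```bash
python3 -c "
from h import *
im,c=load('w10')
g=cv2.cvtColor(im,cv2.COLOR_RGB2GRAY)
print('plate edge', ray(c,[(253.5,139)],12))
q=blob(im,(0,0,150),(180,40,255),(200,85,305,190))[0]; e=cv2.minAreaRect(q); print(e,ray(c,[e[0]],12))
pts=np.array([(222.5,140),(284.5,140),(253.5,109),(253.5,171)]); P=ray(c,pts,12); print(P.mean(0), np.linalg.norm(P[0]-P[1]),np.linalg.norm(P[2]-P[3]))
pts=np.array([(217,242),(294,242),(255.5,207),(255.5,277)]); P=ray(c,pts,101.8); print('ring',P.mean(0), np.linalg.norm(P[0]-P[1]),np.linalg.norm(P[2]-P[3]))
"
```

```text
plate edge [[450.10719726 289.84040737  12.        ]]
((253.25, 137.75), (87.68123626708984, 86.97413635253906), 45.0) [[450.98302725 290.56838891  12.        ]]
[448.97647039 289.23374819  12.        ] 56.31527542958862 55.62620653288561
ring [399.39364922 260.69439163 101.8       ] 49.57234925106856 49.83381761261495
```

Call:
drive_tool(
  motion=[0.8,-0.05,0,0,0,0,1,1.7,-0.1,0.4,0,0,0,1,2.2,-0.13,1.2,0,0,0,1,2.33,-0.13,2,0,0,0,1,2.33,-0.13,2.3,0,0,0,1],
)

```text
time: 20.9
eef_pos: [449.4, 289.1, -1.2]
ee_rot: [3.141, 0.004, 0.491]
wrist_force: [-0.7, 0.3, -2.9]
width: 48.6
```

```bash
python3 -c "
from h import *
im,c=snap('wrist','w11')
go(449.7,290,-14.5,0.5)"
```

```text
t 20.95 p [448.8 289.   -1.6] rpy [3.141 0.005 0.491] w 48.3 F [-1.2 -0.6 -3.4]
SHIFT [ 0.05 -0.02  0.52] TURN [ 0.    0.05 -0.08] dist 13
```

View pics/w11.png

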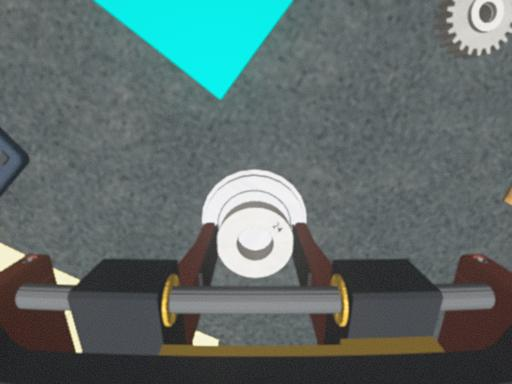

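Call:
drive_tool(
  motion=[0.03,-0.02,0.2,0,0,0,1,0.03,-0.02,0.4,0,0,0,1,0.03,-0.02,0.5,0,0,0,1,0.03,-0.02,0.5,0,0,0,1,0.03,-0.02,0.5,0,0,0,1],
)

```text
time: 21.45
eef_pos: [450.1, 292.0, -10.5]
ee_rot: [-3.142, -0.001, 0.493]
wrist_force: [1.1, -0.2, -2.4]
width: 48.6
```

```bash
python3 -c "
from h import *
im,c=snap('wrist','w11')
go(449.7,290,-14.5,0.5)"
```

```text
t 21.5 p [450.1 292.  -10.5] rpy [-3.142e+00 -1.000e-03  4.930e-01] w 48.4 F [ 0.4  0.1 -2.8]
SHIFT [-0.05  0.06  0.16] TURN [ 0.   -0.01 -0.06] dist 5
```

Call:
drive_tool(
  motion=[-0.05,0.06,0.06,0,0,0,1,-0.05,0.06,0.12,0,0,0,1,-0.05,0.06,0.16,0,0,0,1,-0.05,0.06,0.16,0,0,0,1,-0.05,0.06,0.16,0,0,0,1],
)

```text
time: 22.0
eef_pos: [449.6, 289.9, -14.9]
ee_rot: [3.142, -0.0, 0.493]
wrist_force: [-0.9, -0.8, -0.9]
width: 48.6
```

```bash
python3 -c "
from h import *
im,c=snap('wrist','w12')
go(449.7,290,-14.5,0.5)
cv2.imwrite('pics/w12a.png',cv2.resize(im[150:290,180:330,::-1],None,fx=4,fy=4))"
```

```text
t 22.05 p [449.6 289.9 -14.9] rpy [ 3.141 -0.     0.493] w 48.6 F [-0.8 -1.1 -0.1]
SHIFT [ 0.01 -0.   -0.02] TURN [ 0.   -0.   -0.06] dist 0
```

View pics/w12a.png

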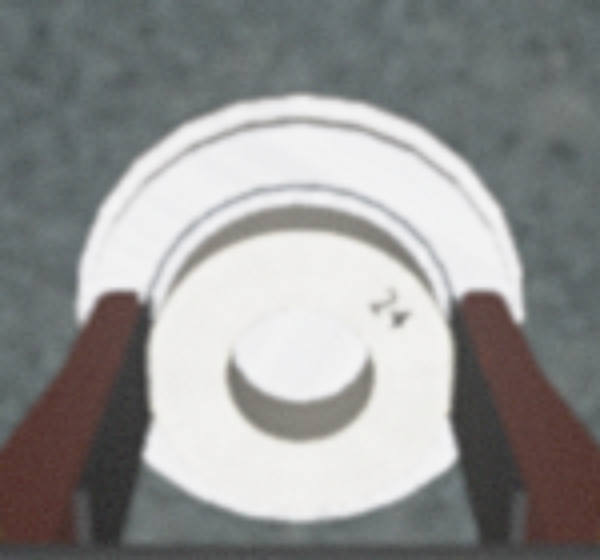

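Call:
drive_tool(
  motion=[0,0,0,0,0,0,0.2,0,0,0,0,0,0,0,0,0,0,0,0,0,-0.3,0,0,0,0,0,0,-0.5,0,0,0,0,0,0,-0.7],
)

```text
time: 22.55
eef_pos: [449.8, 290.1, -14.8]
ee_rot: [-3.142, -0.001, 0.493]
wrist_force: [-0.4, 0.7, -0.8]
width: 69.1
```

Call:
drive_tool(
  motion=[0,0,-0.2,0,0,0,-0.8,0,0,-0.8,0,0,0,-0.8,0,0,-2,0,0,0,-0.8,0,0,-3,0,0,0,-0.8,0,0,-3.4,0,0,0,-0.8],
)

```text
time: 23.05
eef_pos: [451.2, 290.8, 74.6]
ee_rot: [-3.141, -0.006, 0.493]
wrist_force: [0.7, 0.4, 0.1]
width: 79.2
```

```bash
python3 -c "
from h import *
im,c=snap('wrist','w13')
cv2.imwrite('pics/w13a.png',cv2.resize(im[100:290,160:350,::-1],None,fx=3,fy=3))
go(444.8,-38,55,-0.197)"
```

```text
t 23.1 p [451.4 290.9  74.9] rpy [-3.141 -0.007  0.493] w 79.0 F [-0.1 -0.5  0.9]
SHIFT [-6.47 11.46  0.75] TURN [-0.02 -0.06  6.59] dist 330
```

View pics/w13a.png

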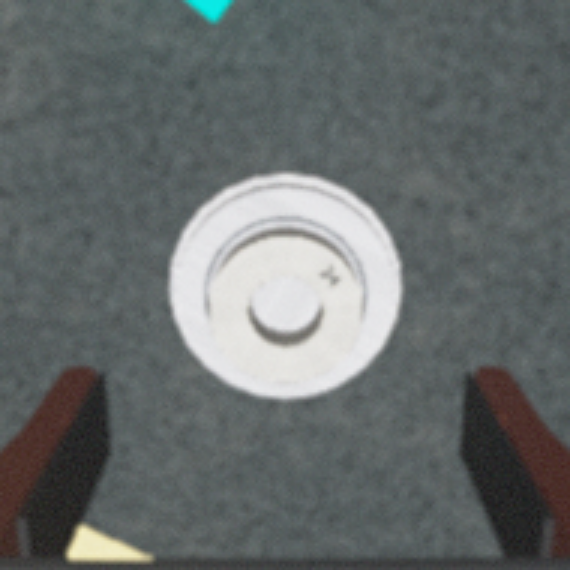

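```bash
python3 -c "
from h import *
im,c=load('w13')
f=lambda p:np.array(p)/3+[160,100]-.33
P=ray(c,f([(209,308),(362,308)]),28);print(P.mean(0),np.linalg.norm(P[0]-P[1]))
P=ray(c,f([(286,232),(286,387)]),28);print('ring v',P.mean(0),np.linalg.norm(P[0]-P[1]))
P=ray(c,f([(204,285),(367,285)]),12);print('circ h',P.mean(0),np.linalg.norm(P[0]-P[1]))
P=ray(c,f([(286,218),]),12);print('circ top',P, P+28*np.array([-np.cos(.493),-np.sin(.493),0]))
P=ray(c,f([(170,287),(402,287)]),0);print('flange',P.mean(0),np.linalg.norm(P[0]-P[1]))
"
```

```text
[449.91990645 289.95573495  28.        ] 49.380135783343206
ring v [448.88709967 289.21735217  28.        ] 52.598817686843205
circ h [452.67187503 291.4246426   12.        ] 55.580252528362195
circ top [[473.19157208 302.26712459  12.        ]] [[448.52589573 289.01554317  12.        ]]
flange [449.06332784 289.27326972   0.        ] 82.85028315347296
```

Call:
drive_tool(
  motion=[-6.5,11.5,0.4,0,0,6.6,-0.8,-6.5,11.5,0.4,0,0,6.6,-0.8,-6.5,11.5,0.4,0,0,6.6,-0.8,-6.5,11.5,0.4,0,0,6.6,-0.8,-6.5,11.5,0.4,0,0,6.6,-0.8],
)

```text
time: 23.6
eef_pos: [443.4, 38.3, 61.6]
ee_rot: [3.141, 0.001, -0.203]
wrist_force: [1.5, 0.8, -0.7]
width: 78.9
```

```bash
python3 -c "
from h import *
go(444.8,-38,40,-0.197)"
```

```text
t 23.6 p [443.4  38.3  61.6] rpy [ 3.141e+00  1.000e-03 -2.030e-01] w 78.9 F [ 1.5  0.8 -0.7]
SHIFT [0.67 2.98 0.86] TURN [ 0.    0.01 -0.05] dist 79
```

Call:
drive_tool(
  motion=[0.3,1.2,0,0,0,0,-0.8,0.5,2.3,0,0,0,0,-0.8,0.65,2.9,0.3,0,0,0,-0.8,0.65,2.95,0.7,0,0,0,-0.8,0.65,2.95,0.9,0,0,0,-0.8],
)

```text
time: 24.1
eef_pos: [444.8, -35.2, 38.1]
ee_rot: [-3.141, 0.003, -0.199]
wrist_force: [-0.3, 0.6, -0.5]
width: 79.6
```

```bash
python3 -c "
from h import *
im,c=snap('wrist','w14')
cv2.imwrite('pics/w14a.png',cv2.resize(im[100:290,160:350,::-1],None,fx=3,fy=3))
go(444.8,-38,-26.5,-0.197)"
```

```text
t 24.15 p [444.5 -34.7  37.5] rpy [-3.141  0.004 -0.198] w 79.1 F [-0.3  0.  -0.2]
SHIFT [0.05 0.13 2.56] TURN [-0.    0.03 -0.01] dist 64
```

View pics/w14a.png

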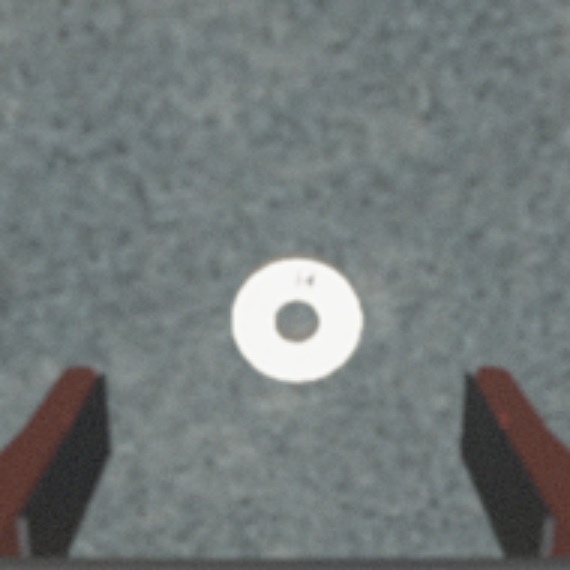

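```bash
python3 -c "
from h import *
im,c=load('w14')
print(ray(c,[(258.7,206.3)],12))"
```

```text
[[445.15014514 -38.69404736  12.        ]]
```

Call:
drive_tool(
  motion=[0.05,0.1,0.5,0,0,0,-0.8,0.05,0.12,1.4,0,0,0,-0.8,0.05,0.12,2.1,0,0,0,-0.8,0.05,0.12,2.4,0,0,0,-0.8,0.05,0.12,2.4,0,0,0,-0.8],
)

```text
time: 24.65
eef_pos: [445.4, -38.0, -21.6]
ee_rot: [3.141, 0.003, -0.197]
wrist_force: [-0.3, -0.5, -0.0]
width: 79.1
```

```bash
python3 -c "
from h import *
go(444.8,-38,-26.5,-0.197)"
```

```text
t 24.65 p [445.4 -38.  -21.6] rpy [ 3.141e+00  3.000e-03 -1.970e-01] w 79.1 F [-0.3 -0.5 -0. ]
SHIFT [-0.02  0.01  0.2 ] TURN [0.   0.03 0.  ] dist 5
```

Call:
drive_tool(
  motion=[0,0.02,0.08,0,0,0,-0.5,0,0.02,0.16,0,0,0,-0.2,0,0.02,0.2,0,0,0,0,0,0.02,0.2,0,0,0,0,0,0.02,0.2,0,0,0,0],
)

```text
time: 25.15
eef_pos: [446.5, -39.2, -24.8]
ee_rot: [-3.142, -0.001, -0.198]
wrist_force: [-0.5, 0.0, -0.0]
width: 45.0
```

Call:
drive_tool(
  motion=[0,0,0,0,0,0,0.1,0,0,0,0,0,0,1,0,0,0,0,0,0,1,0,0,0,0,0,0,1,0,0,0,0,0,0,1],
  squeeze=30,
)

```text
time: 25.65
eef_pos: [449.2, -42.3, -20.0]
ee_rot: [3.137, -0.008, -0.199]
wrist_force: [-4.2, -8.6, 21.6]
width: 19.3
```

```bash
python3 -c "
from h import *
go(484.1,-239.3,60,-0.197)"
```

```text
t 25.65 p [449.2 -42.3 -20. ] rpy [ 3.137 -0.008 -0.199] w 19.3 F [-4.2 -8.6 21.6]
SHIFT [ 2.95  7.46 -3.14] TURN [ 0.05 -0.08 -0.02] dist 215
```

Call:
drive_tool(
  motion=[0,0,-0.3,0,0,0,0.5,0,0,-0.8,0,0,0,0,0,0,-1.6,0,0,0,-0.5,0,0,-2.2,0,0,0,-0.8,0,0,-2.4,0,0,0,-0.8],
)

```text
time: 26.15
eef_pos: [447.3, -39.2, 37.1]
ee_rot: [-3.141, -0.003, -0.198]
wrist_force: [0.0, 0.3, -0.8]
width: 50.3
```

```bash
python3 -c "
from h import *
im,c=snap('wrist','w15')
cv2.imwrite('pics/w15a.png',cv2.resize(im[100:290,160:350,::-1],None,fx=3,fy=3))
go(444.8,-38,-26.5,-0.197)"
```

```text
t 26.2 p [447.3 -39.1  36.9] rpy [-3.141e+00 -3.000e-03 -1.980e-01] w 54.9 F [ 0.8 -0.1 -0.4]
SHIFT [-0.11 -0.02  2.54] TURN [-0.   -0.03 -0.01] dist 63
```

View pics/w15a.png

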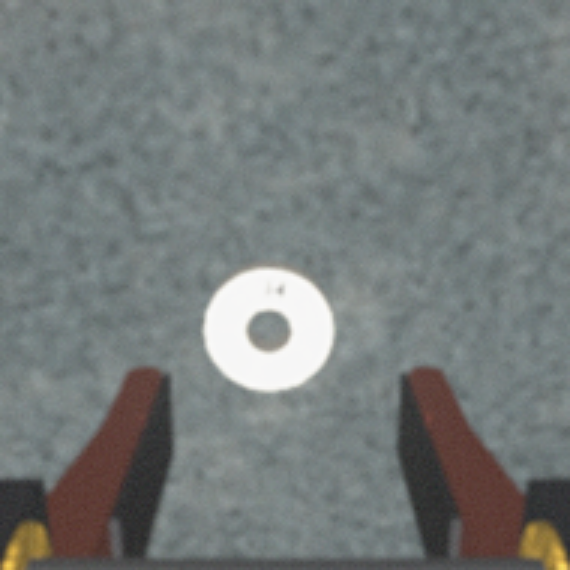

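```bash
python3 -c "
from h import *
im,c=load('w15')
p=ray(c,[(249.3,209.3)],12)[0];print(p)
go(p[0],p[1],-26,-0.197)"
```

```text
[447.01528454 -33.99531857  12.        ]
t 26.2 p [447.3 -39.1  36.9] rpy [-3.141e+00 -3.000e-03 -1.980e-01] w 54.9 F [ 0.8 -0.1 -0.4]
SHIFT [-0.06 -0.2   2.52] TURN [-0.   -0.03 -0.01] dist 63
```

Call:
drive_tool(
  motion=[-0.06,-0.2,0.5,0,0,0,-0.8,-0.06,-0.2,1.2,0,0,0,-0.8,-0.06,-0.2,1.9,0,0,0,-0.8,-0.06,-0.2,2.3,0,0,0,-0.8,-0.06,-0.2,2.45,0,0,0,-0.8],
)

```text
time: 26.7
eef_pos: [444.0, -33.4, -29.1]
ee_rot: [3.141, 0.004, -0.198]
wrist_force: [-0.6, 1.2, -0.1]
width: 79.1
```

```bash
python3 -c "
from h import *
go(447,-34,-29,-0.197)
im,c=snap('side','s16')
p=proj(c,[(447,-34,10)])[0].astype(int);print(p)
u,v=p
cv2.imwrite('pics/s16a.png',cv2.resize(im[v-45:v+30,u-50:u+50,::-1],None,fx=7,fy=7,interpolation=cv2.INTER_CUBIC))
"
```

```text
t 26.7 p [444.  -33.4 -29.1] rpy [ 3.141  0.004 -0.198] w 79.1 F [-0.6  1.2 -0.1]
SHIFT [ 0.12 -0.   -0.  ] TURN [ 0.    0.04 -0.01] dist 3
[245 233]
```

View pics/s16a.png

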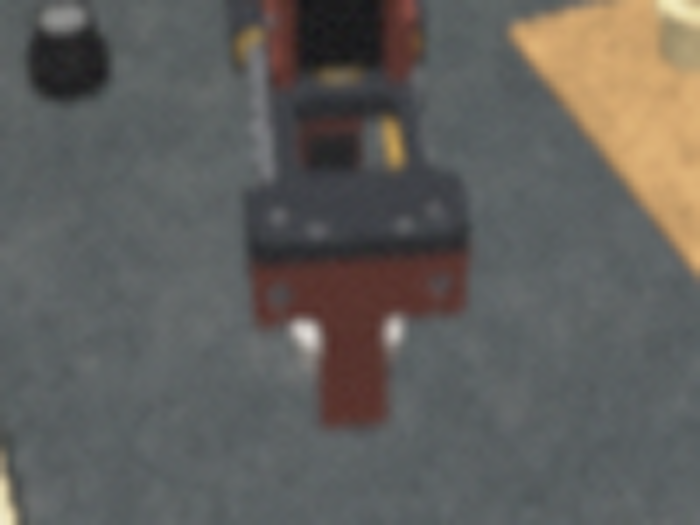

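Call:
drive_tool(
  motion=[0.06,0,0.02,0,0,0,-0.8,0.1,0,0.04,0,0,0,-0.8,0.1,0,0.06,0,0,0,-0.8,0.1,0,0.06,0,0,0,-0.8,0.1,0,0.06,0,0,0,-0.8],
)

```text
time: 27.25
eef_pos: [448.4, -34.5, -27.5]
ee_rot: [-3.142, -0.001, -0.198]
wrist_force: [1.0, 0.1, 0.4]
width: 79.2
```

Call:
drive_tool(
  motion=[-0.02,0,0.03,0,0,0,-0.8,-0.04,0,0.06,0,0,0,-0.8,-0.04,0,0.08,0,0,0,-0.8,-0.04,0,0.1,0,0,0,-0.8,-0.04,0,0.1,0,0,0,-0.8],
)

```text
time: 27.75
eef_pos: [447.1, -34.2, -30.5]
ee_rot: [-3.142, 0.0, -0.198]
wrist_force: [-0.7, 0.4, 0.0]
width: 79.0
```

Call:
drive_tool(
  motion=[0,0,0.02,0,0,0,-0.8,0,0,0.04,0,0,0,-0.8,0,0,0.06,0,0,0,-0.5,0,0,0.06,0,0,0,-0.2,0,0,0.06,0,0,0,0],
)

```text
time: 28.25
eef_pos: [447.2, -34.2, -31.9]
ee_rot: [3.142, 0.0, -0.198]
wrist_force: [-0.9, 0.2, -0.5]
width: 58.7
```

Call:
drive_tool(
  motion=[0,0,0,0,0,0,0,0,0,0,0,0,0,0.05,0,0,0,0,0,0,1,0,0,0,0,0,0,1,0,0,0,0,0,0,1],
  squeeze=25,
)

```text
time: 28.75
eef_pos: [447.2, -34.3, -31.8]
ee_rot: [3.142, -0.0, -0.198]
wrist_force: [-0.7, 0.4, -0.2]
width: 36.7
```

Call:
drive_tool(
  motion=[0,0,0,0,0,0,1,0,0,0,0,0,0,1,0,0,-0.1,0,0,0,1,0,0,-0.3,0,0,0,1,0,0,-0.6,0,0,0,1],
)

```text
time: 29.25
eef_pos: [446.9, -34.2, -16.8]
ee_rot: [3.142, 0.001, -0.198]
wrist_force: [0.2, -0.8, -0.6]
width: 36.6
```

```bash
python3 -c "
from h import *
im,c=snap('wrist','w17')
cv2.imwrite('pics/w17a.png',cv2.resize(im[100:290,160:350,::-1],None,fx=3,fy=3))
go(484.1,-239.3,60,-0.197)"
```

```text
t 29.3 p [448.  -34.3 -14.9] rpy [-3.141e+00 -2.000e-03 -1.980e-01] w 36.0 F [1.3 0.6 0.6]
SHIFT [ 3.03  7.75 -2.99] TURN [-0.   -0.02 -0.01] dist 221
```

View pics/w17a.png

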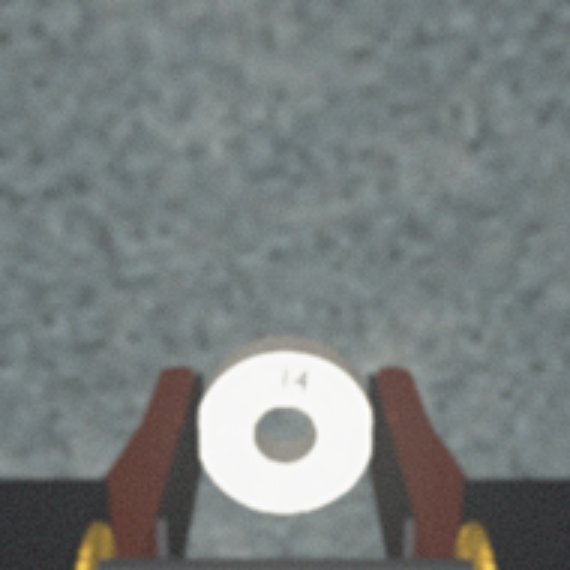

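Call:
drive_tool(
  motion=[0.1,0.3,-0.8,0,0,0,1,0.6,1.5,-1.6,0,0,0,1,1.2,3,-2,0,0,0,1,1.8,4.6,-2,0,0,0,1,2.4,6.1,-2,0,0,0,1],
)

```text
time: 29.8
eef_pos: [476.8, -197.5, 34.5]
ee_rot: [3.141, -0.002, -0.198]
wrist_force: [0.9, 0.8, 0.0]
width: 36.2
```

```bash
python3 -c "
from h import *
go(484.1,-239.3,10,-0.197)"
```

```text
t 29.8 p [ 476.8 -197.5   34.5] rpy [ 3.141e+00 -2.000e-03 -1.980e-01] w 36.2 F [0.9 0.8 0. ]
SHIFT [0.61 1.58 0.98] TURN [ 0.01 -0.02 -0.01] dist 49
```

Call:
drive_tool(
  motion=[0.3,0.8,0,0,0,0,1,0.5,1.4,0.2,0,0,0,1,0.58,1.5,0.5,0,0,0,1,0.58,1.5,0.8,0,0,0,1,0.58,1.5,0.9,0,0,0,1],
)

```text
time: 30.3
eef_pos: [482.2, -233.6, 8.9]
ee_rot: [-3.14, 0.003, -0.197]
wrist_force: [-0.2, 0.7, -0.4]
width: 36.3
```

```bash
python3 -c "
from h import *
im,c=snap('wrist','w18')
cv2.imwrite('pics/w18a.png',cv2.resize(im[100:290,130:380,::-1],None,fx=3,fy=3))
go(484.1,-239.3,-25,-0.197)"
```

```text
t 30.35 p [ 482.2 -233.5    9. ] rpy [-3.14e+00  2.00e-03 -1.96e-01] w 36.1 F [ 0.3  0.4 -0.9]
SHIFT [0.12 0.21 1.36] TURN [-0.01  0.02  0.01] dist 35
```

View pics/w18a.png

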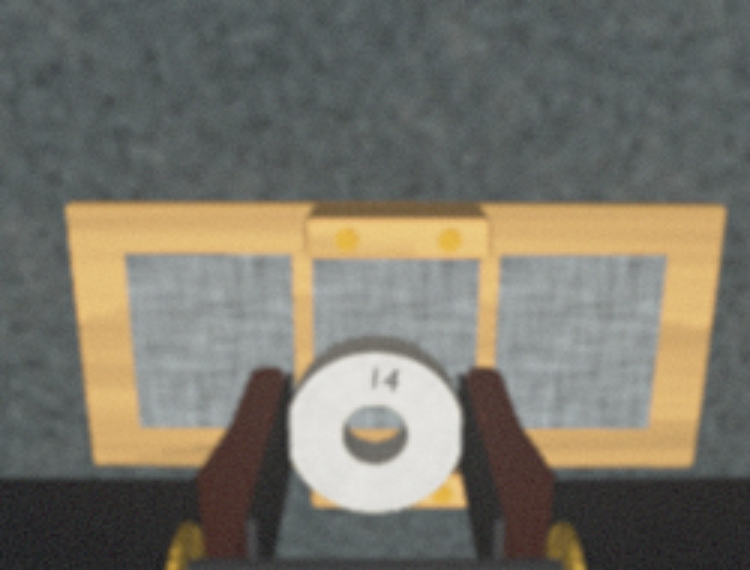

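Call:
drive_tool(
  motion=[0.1,0.21,0.2,0,0,0,1,0.1,0.21,0.6,0,0,0,1,0.1,0.21,1,0,0,0,1,0.1,0.21,1.25,0,0,0,1,0.1,0.21,1.28,0,0,0,1],
)

```text
time: 30.85
eef_pos: [483.4, -240.2, -23.1]
ee_rot: [-3.141, 0.003, -0.198]
wrist_force: [-0.5, 0.8, -0.6]
width: 36.3
```

```bash
python3 -c "
from h import *
go(484.1,-239.3,-25.7,-0.197)"
```

```text
t 30.85 p [ 483.4 -240.2  -23.1] rpy [-3.141e+00  3.000e-03 -1.980e-01] w 36.3 F [-0.5  0.8 -0.6]
SHIFT [ 0.02 -0.04  0.11] TURN [-0.01  0.02 -0.01] dist 3
```

Call:
drive_tool(
  motion=[0.02,-0.03,0.03,0,0,0,1,0.02,-0.03,0.06,0,0,0,1,0.02,-0.03,0.09,0,0,0,1,0.02,-0.03,0.09,0,0,0,1,0.02,-0.03,0.09,0,0,0,1],
)

```text
time: 31.35
eef_pos: [485.1, -240.2, -23.4]
ee_rot: [3.142, -0.0, -0.198]
wrist_force: [0.1, 0.1, -1.2]
width: 36.2
```

```bash
python3 -c "
from h import *
go(484.1,-239.3,-25.7,-0.197)"
```

```text
t 31.35 p [ 485.1 -240.2  -23.4] rpy [ 3.142 -0.    -0.198] w 36.2 F [ 0.1  0.1 -1.2]
SHIFT [-0.05 -0.03  0.09] TURN [ 0.   -0.   -0.01] dist 3
```

Call:
drive_tool(
  motion=[-0.04,-0.03,0.04,0,0,0,1,-0.04,-0.03,0.09,0,0,0,1,-0.04,-0.03,0.09,0,0,0,1,-0.04,-0.03,0.09,0,0,0,1,-0.04,-0.03,0.09,0,0,0,1],
)

```text
time: 31.85
eef_pos: [484.2, -239.2, -25.8]
ee_rot: [-3.142, 0.0, -0.198]
wrist_force: [-0.5, 0.6, -0.5]
width: 36.3
```

```bash
python3 -c "
from h import *
go(484.1,-239.3,-25.7,-0.197)"
```

```text
t 31.85 p [ 484.2 -239.2  -25.8] rpy [-3.142  0.    -0.198] w 36.3 F [-0.5  0.6 -0.5]
SHIFT [-0.  0. -0.] TURN [-0.    0.   -0.01] dist 0
```

Release and lift.

Call:
drive_tool(
  motion=[0,0,0,0,0,0,0.3,0,0,0,0,0,0,0.1,0,0,0,0,0,0,-0.1,0,0,-0.1,0,0,0,-0.3,0,0,-0.2,0,0,0,-0.5],
)

```text
time: 32.35
eef_pos: [484.2, -239.3, -20.6]
ee_rot: [3.142, 0.0, -0.198]
wrist_force: [0.2, 0.2, 0.9]
width: 59.9
```

Call:
drive_tool(
  motion=[0,0,-0.4,0,0,0,-0.6,0,0,-1.4,0,0,0,-0.6,0,0,-2.6,0,0,0,-0.6,0,0,-3.4,0,0,0,-0.6,0,0,-3.6,0,0,0,-0.6],
)

```text
time: 32.85
eef_pos: [485.8, -240.2, 73.3]
ee_rot: [3.14, -0.006, -0.198]
wrist_force: [0.8, -0.3, 0.5]
width: 70.4
```

```bash
python3 -c "
from h import *
im,c=snap('wrist','w19')
cv2.imwrite('pics/w19a.png',cv2.resize(im[100:290,130:380,::-1],None,fx=3,fy=3))
go(632,-4,60,1.374)"
```

```text
t 32.9 p [ 485.4 -240.    72.3] rpy [ 3.14  -0.005 -0.198] w 69.9 F [-0.2 -0.9  0.2]
SHIFT [  3.89 -10.41   0.5 ] TURN [  0.05  -0.02 -15.01] dist 278
```

View pics/w19a.png

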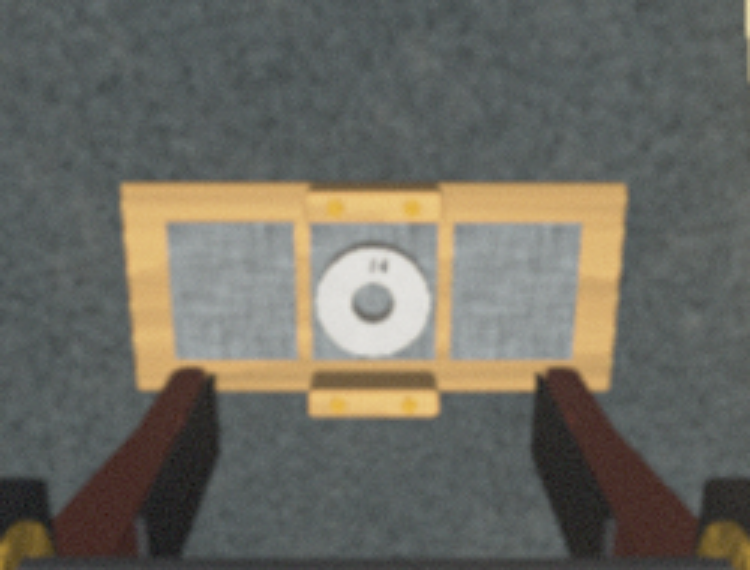

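Call:
drive_tool(
  motion=[4.1,-8.4,0,0,0,-15,-0.7,4.1,-8.4,0,0,0,-15,-0.7,4.1,-8.4,0,0,0,-15,-0.7,4.1,-8.4,0,0,0,-15,-0.7,4.1,-8.4,0,0,0,-15,-0.7],
)

```text
time: 33.4
eef_pos: [626.5, -50.4, 67.3]
ee_rot: [-3.14, 0.001, 0.56]
wrist_force: [0.6, -0.6, 0.2]
width: 74.7
```

```bash
python3 -c "
from h import *
go(621,-53,60,1.371)"
```

```text
t 33.4 p [626.5 -50.4  67.3] rpy [-3.14e+00  1.00e-03  5.60e-01] w 74.7 F [ 0.6 -0.6  0.2]
SHIFT [-0.24 -0.03  0.29] TURN [-0.02  0.   -7.74] dist 10
```

Call:
drive_tool(
  motion=[-0.2,0,0.2,0,0,-7.7,-0.7,-0.2,0,0.2,0,0,-7.7,-0.7,-0.2,0,0.2,0,0,-7.7,-0.7,-0.2,0,0.2,0,0,-7.7,-0.7,-0.2,0,0.2,0,0,-7.7,-0.7],
)

```text
time: 33.9
eef_pos: [620.9, -55.9, 62.3]
ee_rot: [-3.139, 0.0, 1.308]
wrist_force: [-0.2, 0.3, -0.5]
width: 75.2
```

Call:
drive_tool(
  motion=[0,0,0,0,0,-0.6,-0.7,0,0,0,0,0,-0.6,-0.7,0,0,0,0,0,-0.6,-0.7,0,0,0,0,0,-0.6,-0.7,0,0,0,0,0,-0.6,-0.7],
)

```text
time: 34.4
eef_pos: [621.6, -56.1, 63.9]
ee_rot: [-3.141, 0.0, 1.364]
wrist_force: [-0.0, -0.1, -0.3]
width: 74.9
```

```bash
python3 -c "
from h import *
im,c=snap('wrist','w20')
go(631.4,-3.5,60,1.371)"
```

```text
t 34.45 p [621.6 -56.1  64. ] rpy [-3.141  0.     1.364] w 74.7 F [-0.2  0.9 -0.5]
SHIFT [ 2.14 -0.05  0.16] TURN [-0.    0.   -0.06] dist 54
```

View pics/w20.png

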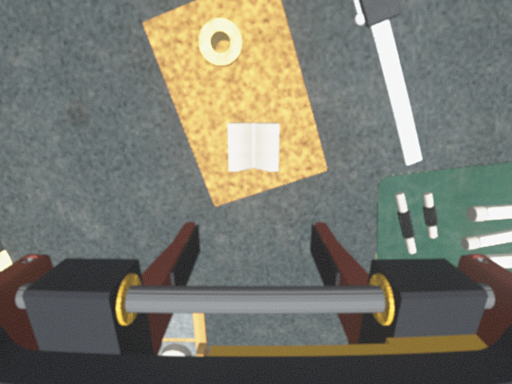

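```bash
python3 -c "
from h import *
im,c=load('w20')
P=ray(c,[(228,124),(280,124),(279,171),(228,171)],38);print(P.round(1),P.mean(0))
P=ray(c,[(221,42)],33);print(P)"
```

```text
[[615.3  18.9  38. ]
 [656.9  10.2  38. ]
 [649.  -28.1  38. ]
 [606.2 -19.1  38. ]] [631.81534857  -4.5279604   38.        ]
[[623.71944979  80.86978064  33.        ]]
```

Call:
drive_tool(
  motion=[0.8,0,0,0,0,0,-0.7,1.7,-0.05,0,0,0,0,-0.7,2.15,-0.05,0.6,0,0,0,-0.7,2.15,-0.05,1.5,0,0,0,-0.7,2.15,-0.05,2.2,0,0,0,-0.7],
)

```text
time: 34.95
eef_pos: [630.8, -2.8, 6.7]
ee_rot: [-3.14, 0.001, 1.366]
wrist_force: [-0.5, -0.1, -0.3]
width: 74.7
```

```bash
python3 -c "
from h import *
go(631.4,-3.5,-19.5,1.371)"
```

```text
t 34.95 p [630.8  -2.8   6.7] rpy [-3.140e+00  1.000e-03  1.366e+00] w 74.7 F [-0.5 -0.1 -0.3]
SHIFT [-0.02  0.03  1.05] TURN [-0.01  0.01 -0.05] dist 26
```

Call:
drive_tool(
  motion=[-0.03,0.03,0.3,0,0,0,-0.7,-0.03,0.03,0.7,0,0,0,-0.6,-0.03,0.03,0.95,0,0,0,-0.3,-0.03,0.03,1.02,0,0,0,0,-0.03,0.03,1.02,0,0,0,0],
)

```text
time: 35.45
eef_pos: [632.2, -4.3, -16.1]
ee_rot: [3.141, -0.0, 1.365]
wrist_force: [0.2, 1.0, 0.1]
width: 50.1
```

Call:
drive_tool(
  motion=[0,0,0,0,0,0,0,0,0,0,0,0,0,1,0,0,0,0,0,0,1,0,0,0,0,0,0,1,0,0,0,0,0,0,1],
  squeeze=35,
)

```text
time: 35.95
eef_pos: [632.1, -4.1, -15.6]
ee_rot: [3.141, -0.0, 1.365]
wrist_force: [-3.6, 0.6, 5.6]
width: 41.9
```

Call:
drive_tool(
  motion=[0,0,-0.05,0,0,0,1,0,0,-0.6,0,0,0,1,0,0,-1.6,0,0,0,1,0,0,-2.7,0,0,0,1,0,0,-3.2,0,0,0,1],
)

```text
time: 36.45
eef_pos: [633.3, -4.2, 66.8]
ee_rot: [3.138, -0.001, 1.365]
wrist_force: [-0.4, -0.6, -3.4]
width: 41.6
```

```bash
python3 -c "
from h import *
go(475.0,-287.2,58,1.3735)"
```

```text
t 36.45 p [633.3  -4.2  66.8] rpy [ 3.138e+00 -1.000e-03  1.365e+00] w 41.6 F [-0.4 -0.6 -3.4]
SHIFT [-12.38  -3.89   0.33] TURN [ 0.04 -0.01 -0.08] dist 324
```

Call:
drive_tool(
  motion=[-1,-0.3,0,0,0,0,1,-2.5,-0.8,0,0,0,-0.1,1,-4.2,-1.3,0,0,0,-0.1,1,-5.9,-1.85,0,0,0,-0.1,1,-7.6,-2.4,0,0,0,-0.1,1],
)

```text
time: 36.95
eef_pos: [533.2, -179.0, 63.1]
ee_rot: [-3.141, 0.0, 1.376]
wrist_force: [0.4, -0.5, -4.6]
width: 41.8
```

Call:
drive_tool(
  motion=[-1.7,-0.5,0,0,0,0,1,-3.2,-1,0,0,0,0,1,-4.2,-1.3,0.2,0,0,0,1,-4.8,-1.5,0.6,0,0,0,1,-4.8,-1.5,1,0,0,0,1],
)

```text
time: 37.45
eef_pos: [473.4, -289.6, 37.6]
ee_rot: [-3.141, 0.0, 1.373]
wrist_force: [0.0, 0.8, -3.7]
width: 41.6
```

```bash
python3 -c "
from h import *
im,c=snap('wrist','w21')
go(474.6,-287.3,-11.5,1.3735)"
```

```text
t 37.5 p [ 473.1 -287.6   35.1] rpy [-3.138e+00 -2.000e-03  1.374e+00] w 41.8 F [-0.8  1.1 -6.2]
SHIFT [0.02 0.06 1.86] TURN [-0.03 -0.02  0.01] dist 47
```

View pics/w21.png

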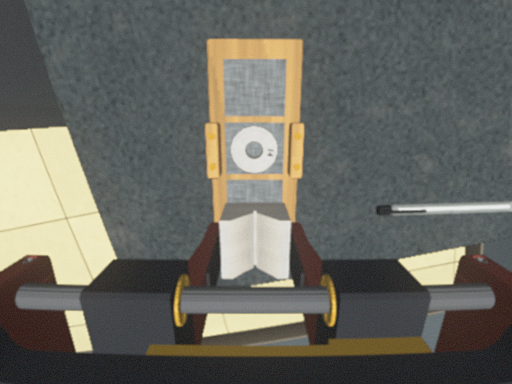

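Call:
drive_tool(
  motion=[0.03,0.05,0.4,0,0,0,1,0.03,0.05,1,0,0,0,1,0.03,0.05,1.5,0,0,0,1,0.03,0.05,1.65,0,0,0,1,0.03,0.05,1.65,0,0,0,1],
)

```text
time: 38.0
eef_pos: [475.3, -286.9, -4.0]
ee_rot: [-3.139, -0.001, 1.376]
wrist_force: [-0.3, 0.2, -4.4]
width: 41.5
```

```bash
python3 -c "
from h import *
go(474.6,-287.3,-13,1.3735)"
```

```text
t 38.0 p [ 475.3 -286.9   -4. ] rpy [-3.139e+00 -1.000e-03  1.376e+00] w 41.5 F [-0.3  0.2 -4.4]
SHIFT [-0.02 -0.02  0.36] TURN [-0.02 -0.01  0.03] dist 9
```

Call:
drive_tool(
  motion=[-0.02,-0.02,0.1,0,0,0,1,-0.02,-0.02,0.2,0,0,0,1,-0.02,-0.02,0.3,0,0,0,1,-0.02,-0.02,0.33,0,0,0,1,-0.02,-0.02,0.33,0,0,0,1],
)

```text
time: 38.5
eef_pos: [475.1, -288.2, -10.9]
ee_rot: [-3.142, -0.0, 1.375]
wrist_force: [-0.1, -0.8, -4.9]
width: 41.9
```

```bash
python3 -c "
from h import *
go(474.6,-287.3,-13.4,1.3735)"
```

```text
t 38.5 p [ 475.1 -288.2  -10.9] rpy [-3.142 -0.     1.375] w 41.9 F [-0.1 -0.8 -4.9]
SHIFT [ 0.03 -0.03  0.1 ] TURN [-0.   -0.    0.02] dist 3
```

Call:
drive_tool(
  motion=[0.03,-0.02,0.04,0,0,0,1,0.03,-0.02,0.1,0,0,0,1,0.03,-0.02,0.1,0,0,0,1,0.03,-0.02,0.1,0,0,0,1,0.03,-0.02,0.1,0,0,0,1],
)

```text
time: 39.0
eef_pos: [474.8, -287.4, -13.3]
ee_rot: [-3.142, 0.0, 1.375]
wrist_force: [-1.2, -0.1, -4.5]
width: 41.7
```

```bash
python3 -c "
from h import *
go(474.6,-287.3,-13.4,1.3735)"
```

```text
t 39.0 p [ 474.8 -287.4  -13.3] rpy [-3.142  0.     1.375] w 41.7 F [-1.2 -0.1 -4.5]
SHIFT [ 0.   -0.01  0.  ] TURN [-0.    0.    0.02] dist 0
```

Call:
drive_tool(
  motion=[0,0,0.02,0,0,0,1,0,0,0.04,0,0,0,1,0,0,0.06,0,0,0,1,0,0,0.06,0,0,0,1,0,0,0.06,0,0,0,1],
)

```text
time: 39.5
eef_pos: [474.9, -287.4, -13.6]
ee_rot: [3.141, 0.0, 1.376]
wrist_force: [-4.3, 1.8, 4.7]
width: 41.9
```

Contact now (force changed from −4.5 to +4.7). Release and rise.

Call:
drive_tool(
  motion=[0,0,-0.02,0,0,0,0.6,0,0,-0.02,0,0,0,0.2,0,0,-0.02,0,0,0,-0.1,0,0,-0.02,0,0,0,-0.3,0,0,-0.02,0,0,0,-0.5],
)

```text
time: 40.0
eef_pos: [475.0, -287.5, -14.6]
ee_rot: [3.141, 0.0, 1.376]
wrist_force: [-0.1, -0.6, 0.1]
width: 61.0
```

Call:
drive_tool(
  motion=[0,0,-0.3,0,0,0,-0.6,0,0,-1,0,0,0,-0.6,0,0,-2.2,0,0,0,-0.6,0,0,-3.2,0,0,0,-0.6,0,0,-3.4,0,0,0,-0.6],
)

```text
time: 40.5
eef_pos: [476.6, -288.6, 75.0]
ee_rot: [3.135, 0.003, 1.375]
wrist_force: [-0.7, 0.5, 0.2]
width: 70.4
```

```bash
python3 -c "
from h import *
im,c=snap('wrist','w22')
cv2.imwrite('pics/w22a.png',cv2.resize(im[20:270,150:360,::-1],None,fx=2.3,fy=2.3))
P=ray(c,[(254,207)],40);print(P)
go(623,81,60,1.374)"
```

```text
[[ 475.87837008 -291.30374065   40.        ]]
t 40.55 p [ 476.2 -288.3   73.9] rpy [3.137e+00 2.000e-03 1.375e+00] w 70.2 F [ 0.4 -0.6 -0.2]
SHIFT [15.63  2.89  0.54] TURN [0.05 0.02 0.01] dist 398
```

View pics/w22a.png

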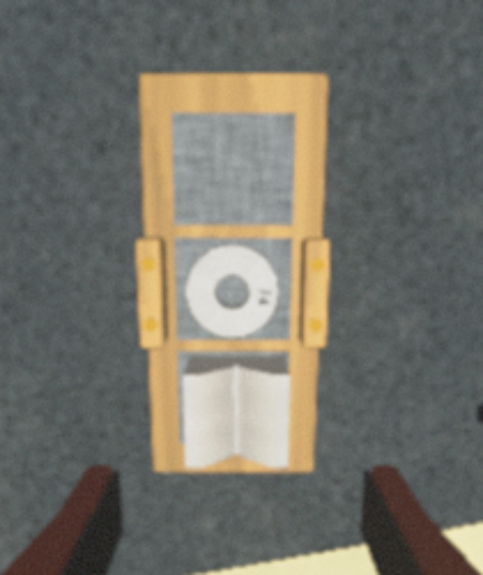

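```bash
python3 -c "
from h import *
im,c=load('w22')
P=ray(c,np.array([(183,374),(289,374),(286,466),(184,466)])/2.3+[149.7,19.7],40);print(P.round(1),P.mean(0))"
```

```text
[[ 458.6 -263.8   40. ]
 [ 499.4 -272.    40. ]
 [ 491.5 -310.1   40. ]
 [ 450.4 -301.8   40. ]] [ 474.96319548 -286.90802958   40.        ]
```

Call:
drive_tool(
  motion=[1.8,0.3,0,0,0,0,-0.6,3.7,0.65,0,0,0,0,-0.6,5.6,1,0,0,0,0,-0.6,7.5,1.35,0,0,0,0,-0.6,9.4,1.7,0,0,0,0,-0.6],
)

```text
time: 41.05
eef_pos: [561.8, -63.2, 68.8]
ee_rot: [-3.14, 0.0, 1.375]
wrist_force: [1.1, -0.5, -0.2]
width: 70.4
```

```bash
python3 -c "
from h import *
go(623,81,30,1.374)"
```

```text
t 41.05 p [561.8 -63.2  68.8] rpy [-3.14   0.     1.375] w 70.4 F [ 1.1 -0.5 -0.2]
SHIFT [6.13 1.28 1.55] TURN [-0.02  0.    0.01] dist 161
```

Call:
drive_tool(
  motion=[1.8,0.38,0,0,0,0,-0.6,3.7,0.78,0,0,0,0,-0.6,5.2,1.1,0,0,0,0,-0.6,6,1.27,0.6,0,0,0,-0.6,6.1,1.28,1.3,0,0,0,-0.6],
)

```text
time: 41.55
eef_pos: [623.5, 81.3, 36.4]
ee_rot: [-3.141, -0.001, 1.379]
wrist_force: [0.2, -0.0, -0.5]
width: 70.2
```

```bash
python3 -c "
from h import *
im,c=snap('wrist','w23')
go(623.2,81,-18,1.374)
cv2.imwrite('pics/w23a.png',cv2.resize(im[100:290,150:360,::-1],None,fx=2.3,fy=2.3))"
```

```text
t 41.6 p [621.   80.3  31.9] rpy [-3.135e+00  2.000e-03  1.378e+00] w 70.2 F [-1.2  0.2 -3.3]
SHIFT [0.05 0.09 1.99] TURN [-0.06  0.01  0.04] dist 50
```

View pics/w23a.png

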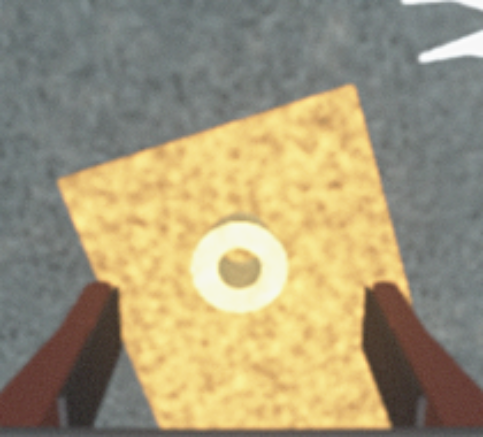

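```bash
python3 -c "
from h import *
im,c=load('w23')
print(ray(c,[(254.1,215.4)],33))"
```

```text
[[623.38605832  82.42898123  33.        ]]
```

Call:
drive_tool(
  motion=[0.04,0.06,0.4,0,0,0,-0.6,0.04,0.06,1,0,0,0,-0.6,0.04,0.06,1.6,0,0,0,-0.6,0.04,0.06,1.85,0,0,0,-0.6,0.04,0.06,1.85,0,0,0,-0.4],
)

```text
time: 42.1
eef_pos: [623.7, 78.5, -9.9]
ee_rot: [-3.139, 0.001, 1.375]
wrist_force: [0.0, 0.7, -0.5]
width: 65.3
```

```bash
python3 -c "
from h import *
go(623.4,81,-18,1.374)"
```

```text
t 42.1 p [623.7  78.5  -9.9] rpy [-3.139e+00  1.000e-03  1.375e+00] w 65.3 F [ 0.   0.7 -0.5]
SHIFT [ 0.1  -0.03  0.32] TURN [-0.03  0.01  0.01] dist 8
```

Call:
drive_tool(
  motion=[0.11,-0.02,0.1,0,0,0,-0.3,0.11,-0.02,0.2,0,0,0,-0.1,0.11,-0.02,0.28,0,0,0,0.1,0.11,-0.02,0.28,0,0,0,0.15,0.11,-0.02,0.28,0,0,0,0.15],
)

```text
time: 42.6
eef_pos: [624.9, 81.9, -14.9]
ee_rot: [3.141, -0.0, 1.376]
wrist_force: [-1.2, -1.0, 0.5]
width: 37.4
```

Call:
drive_tool(
  motion=[0,0,0,0,0,0,0.2,0,0,0,0,0,0,1,0,0,0,0,0,0,1,0,0,0,0,0,0,1,0,0,0,0,0,0,1],
  squeeze=30,
)

```text
time: 43.1
eef_pos: [625.0, 81.8, -14.9]
ee_rot: [3.141, -0.0, 1.375]
wrist_force: [-0.0, -0.4, 0.8]
width: 31.6
```

Call:
drive_tool(
  motion=[0,0,-0.05,0,0,0,1,0,0,-0.6,0,0,0,1,0,0,-1.6,0,0,0,1,0,0,-2.7,0,0,0,1,0,0,-3.2,0,0,0,1],
)

```text
time: 43.6
eef_pos: [626.3, 81.9, 69.2]
ee_rot: [3.137, -0.001, 1.375]
wrist_force: [-0.1, -0.0, -0.7]
width: 31.7
```

```bash
python3 -c "
from h import *
im,c=snap('wrist','w24')
go(493.7,-191.3,58,1.3735)
cv2.imwrite('pics/w24a.png',cv2.resize(im[100:290,150:360,::-1],None,fx=2.3,fy=2.3))"
```

```text
t 43.65 p [626.9  82.   70.5] rpy [ 3.135e+00 -2.000e-03  1.376e+00] w 31.5 F [-0.   0.4  1. ]
SHIFT [-11.76  -3.11   0.45] TURN [ 0.06 -0.02  0.02] dist 304
```

View pics/w24a.png

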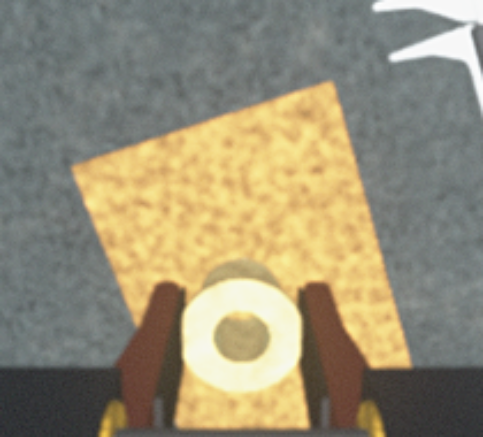

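Call:
drive_tool(
  motion=[-1,-0.25,0,0,0,0,1,-2.5,-0.65,0,0,0,0,1,-4.2,-1.1,0,0,0,0,1,-5.9,-1.55,0,0,0,0,1,-7.6,-2,0,0,0,0,1],
)

```text
time: 44.15
eef_pos: [537.6, -96.0, 64.0]
ee_rot: [-3.141, 0.0, 1.376]
wrist_force: [-0.0, -0.5, -1.0]
width: 32.0
```

Call:
drive_tool(
  motion=[-1.6,-0.43,0,0,0,0,1,-2.9,-0.76,0,0,0,0,1,-3.7,-0.98,0.2,0,0,0,1,-4.15,-1.1,0.5,0,0,0,1,-4.15,-1.1,0.8,0,0,0,1],
)

```text
time: 44.65
eef_pos: [491.1, -192.1, 43.8]
ee_rot: [-3.141, -0.0, 1.374]
wrist_force: [0.3, 0.4, -1.9]
width: 31.9
```

```bash
python3 -c "
from h import *
im,c=snap('wrist','w25')
go(493.7,-191.6,-11,1.3735)
cv2.imwrite('pics/w25a.png',cv2.resize(im[100:290,150:360,::-1],None,fx=2.3,fy=2.3))"
```

```text
t 44.7 p [ 490.8 -190.8   42.2] rpy [-3.139e+00 -1.000e-03  1.375e+00] w 31.7 F [-0.5  0.6 -2.1]
SHIFT [-0.01  0.13  2.13] TURN [-0.03 -0.01  0.01] dist 53
```

View pics/w25a.png

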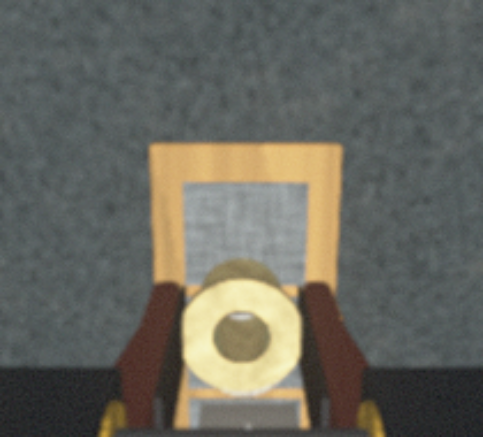

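Call:
drive_tool(
  motion=[0,0.1,0.4,0,0,0,1,0,0.1,1,0,0,0,1,0,0.1,1.6,0,0,0,1,0,0.1,1.85,0,0,0,1,0,0.1,1.9,0,0,0,1],
)

```text
time: 45.2
eef_pos: [493.3, -191.0, -4.5]
ee_rot: [-3.139, -0.001, 1.376]
wrist_force: [-0.0, 0.3, -0.8]
width: 31.5
```

```bash
python3 -c "
from h import *
go(493.7,-191.6,-12.5,1.3735)"
```

```text
t 45.2 p [ 493.3 -191.    -4.5] rpy [-3.139e+00 -1.000e-03  1.376e+00] w 31.5 F [-0.   0.3 -0.8]
SHIFT [-0.02  0.02  0.32] TURN [-0.03 -0.01  0.02] dist 8
```

Call:
drive_tool(
  motion=[0,0.02,0.1,0,0,0,1,0,0.02,0.2,0,0,0,1,0,0.02,0.27,0,0,0,1,0,0.02,0.3,0,0,0,1,0,0.02,0.3,0,0,0,1],
)

```text
time: 45.7
eef_pos: [494.8, -192.0, -10.0]
ee_rot: [3.141, 0.0, 1.375]
wrist_force: [0.5, -0.0, -0.1]
width: 31.8
```

```bash
python3 -c "
from h import *
go(493.7,-191.6,-12.7,1.3735)"
```

```text
t 45.7 p [ 494.8 -192.   -10. ] rpy [3.141 0.    1.375] w 31.8 F [ 0.5 -0.  -0.1]
SHIFT [ 0.01 -0.04  0.11] TURN [0.   0.   0.02] dist 3
```

Call:
drive_tool(
  motion=[0,-0.03,0.04,0,0,0,1,0,-0.03,0.07,0,0,0,1,0,-0.03,0.1,0,0,0,1,0,-0.03,0.1,0,0,0,1,0,-0.03,0.1,0,0,0,1],
)

```text
time: 46.2
eef_pos: [494.0, -191.8, -12.6]
ee_rot: [-3.142, 0.0, 1.375]
wrist_force: [0.2, -0.2, -0.2]
width: 31.9
```

```bash
python3 -c "
from h import *
go(493.7,-191.6,-13,1.3735)"
```

```text
t 46.2 p [ 494.  -191.8  -12.6] rpy [-3.142  0.     1.375] w 31.9 F [ 0.2 -0.2 -0.2]
SHIFT [ 0.   -0.01  0.02] TURN [-0.    0.    0.02] dist 1
```

Call:
drive_tool(
  motion=[0,0,0.02,0,0,0,1,0,0,0.02,0,0,0,1,0,0,0.02,0,0,0,1,0,0,0.03,0,0,0,1,0,0,0.03,0,0,0,1],
)

```text
time: 46.7
eef_pos: [494.1, -191.9, -12.9]
ee_rot: [3.141, 0.0, 1.375]
wrist_force: [-0.7, -0.6, 2.5]
width: 31.9
```

Contact felt; release and lift.

Call:
drive_tool(
  motion=[0,0,0,0,0,0,0.6,0,0,0,0,0,0,0.2,0,0,0,0,0,0,0,0,0,0,0,0,0,-0.3,0,0,0,0,0,0,-0.5],
)

```text
time: 47.2
eef_pos: [493.9, -191.7, -13.6]
ee_rot: [-3.141, -0.0, 1.375]
wrist_force: [-0.1, -0.1, 0.2]
width: 55.9
```

Call:
drive_tool(
  motion=[0,0,-0.3,0,0,0,-0.6,0,0,-1,0,0,0,-0.6,0,0,-2.2,0,0,0,-0.6,0,0,-3.6,0,0,0,-0.6,0,0,-4.6,0,0,0,-0.6],
)

```text
time: 47.7
eef_pos: [494.6, -192.0, 104.8]
ee_rot: [3.139, 0.001, 1.376]
wrist_force: [0.6, 0.0, 0.6]
width: 70.1
```

Call:
drive_tool(
  motion=[-2,0,-0.5,0,0,0,-0.6,-3.5,0,-1,0,0,0,-0.6,-4,0,-1,0,0,0,-0.6,-4,0,-1,0,0,0,-0.6,-4,0,-1,0,0,0,-0.6],
)

```text
time: 48.2
eef_pos: [474.5, -288.9, 126.0]
ee_rot: [-3.141, -0.001, 1.375]
wrist_force: [-0.2, 0.0, 0.5]
width: 70.3
```

```bash
python3 -c "
from h import *
im,c=snap('wrist','w26')
a,_=snap('side','s26'); b,_=snap('top','t26')
go(493.7,-191.6,100,1.3735)
cv2.imwrite('pics/f26.png',np.hstack([cv2.resize(im[0:250,130:380,::-1],(390,390)),cv2.resize(a[140:350,180:350,::-1],(316,390))]))
cv2.imwrite('pics/t26.png',b[:,:,::-1])"
```

```text
t 48.35 p [ 474.7 -288.4  126. ] rpy [-3.141e+00 -1.000e-03  1.377e+00] w 70.5 F [-0.2 -0.1 -0.6]
SHIFT [ 3.94 -0.    1.04] TURN [-0.01 -0.01  0.03] dist 102
```

View pics/f26.png

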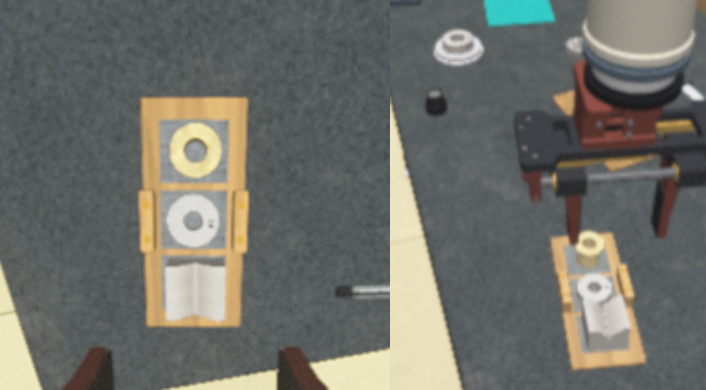

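View pics/t26.png

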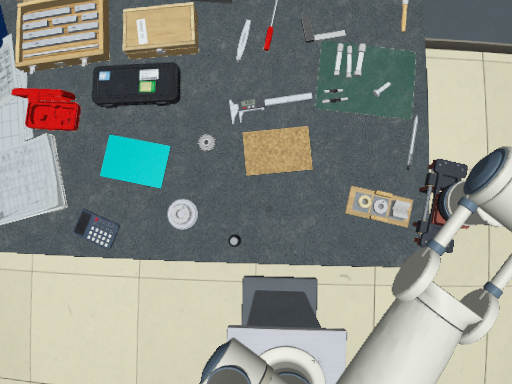

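```bash
python3 -c "
from h import *
im,c=load('w26')
for nm,p,z in [('bush',(195,150),35),('small',(193,221),18)]: print(nm,ray(c,[(p[0]*250/390+130,p[1]*250/390)],z).round(1))
im,c=load('t26')
for nm,p,z in [('ring',(182,213),28),('plate',(182,214),12)]: print(nm,ray(c,[p],z).round(1))
print(manip.close_job())"
```

```text
bush [[ 494.2 -192.5   35. ]]
small [[ 483.5 -239.1   18. ]]
ring [[450.4 284.2  28. ]]
plate [[448.  287.9  12. ]]
the job is handed in; nothing more can be done
None
```

The job is finished and handed in at about 48 s, against the 136 s limit:
- The V-block and bush went out to the cork mat.
- The big ring went flat on the setting plate.
- The small ring went flat in the rack's middle place.
- The V-block and bush went back upright on their own sides. The gear and loupe were left alone.

**Last checks:**

| Item | Position (x, y) | Target | Result |
|---|---|---|---|
| Small ring | (483.5, -239.1) | bay centre (484.1, -239.4) | within 1 mm |
| V-block | (475.0, -286.9) | (474.5, -287.4) | within 1 mm |
| Bush | (494.2, -192.5) | (493.7, -191.3) | within about 1.5 mm |
| Big ring | (449.4, 289.6) | plate centre about (449.7, 290) | within about 1 mm |

The big ring figure is from the wrist view taken straight after release. A coarser reading in the final top view differed by about 4 mm in y, roughly 1.5 pixels there. I trusted the wrist view.

**What disagreed or failed:**
- **Fingertip height:** the real fingertips were at least 32 mm above the reported TCP (first estimated from the cameras as 31 mm). Because of this the first V-block grasp closed above the block; nothing moved.
- **Small ring:** the first grasp slipped over the top, with about 22 N on the wrist, and shifted the ring about 5 mm. I measured it again and the second grasp held.
- **Bush width:** the gripper read about 31.5 mm on the 34 mm flange, but the bush held firmly and stayed upright.

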